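Pack the grill caddy

TASK

Pack the caddy for the grill outside: stand the red kitchen timer in the red compartment, the mustard jar in the yellow one, the green-capped spice jar in the green one and the pepper mill in the blue one, each upright on the compartment's floor. Leave the black-capped spice jar and the clip-top rice jar standing where they are, without moving or tipping them.

Things in the scene. Friction and masses are not known exactly. Their poses are not given: they have to be found in the camera images.
- timer_center (a point): round kitchen timer, red top with a bar-shaped grip on a white base, 60 mm diameter, 48 mm high; widest between 12 and 28 mm above its foot, narrowing above that; the bar on top (34 x 6.5 mm, 39 to 48 mm up) runs along this point's y axis. Stands upright on the worktop. This point is its centre, half-way up, on its vertical axis (z up)
- mustard_center (a point): glass jar of yellow mustard with a white screw lid, 59 mm diameter, 103 mm high. Stands upright on the worktop. This point is its centre, half-way up, on its vertical axis (z up)
- spice_green_center (a point): spice jar with a GREEN cap, 41 mm diameter (cap 42), 105 mm high. Stands upright on the worktop. This point is its centre, half-way up, on its vertical axis (z up)
- mill_center (a point): dark brown wooden pepper mill with a small metal button on top, 170 mm high, 58 mm diameter at the foot; its head, 123 to 159 mm above the worktop, is round, 49 mm in diameter. Stands upright on the worktop. This point is its centre, half-way up, on its vertical axis (z up)
- spice_black_center (a point): look-alike spice jar with a BLACK cap, otherwise the same as the green-capped one (41 mm diameter, 105 mm high); does not go in the caddy. Stands upright on the worktop. This point is its centre, half-way up, on its vertical axis (z up)
- clip_jar_center (a point): look-alike glass storage jar with rice, pale lid and wire clip, 75 x 66 mm, 107 mm high; does not go in the caddy. Stands upright on the worktop. This point is its centre, half-way up, on its vertical axis (z up)
- bin_red: red square plastic compartment of the wooden caddy (fixed), 92 x 92 mm outside, 86 x 86 mm inside, 14 mm high with 3 mm walls and a 3 mm floor; it stands on the caddy's 8 mm board. The four compartments (red, yellow, green, blue) stand two by two, centres 108 mm apart, in a caddy 236 x 236 mm (284 mm over its low wire handles); which colour is where varies. Origin: centre of its underside (inner floor 3 mm, rim 14 mm above it); axes x, y along its walls, z up
- bin_yellow: yellow square plastic compartment of the wooden caddy (fixed), 92 x 92 mm outside, 86 x 86 mm inside, 14 mm high with 3 mm walls and a 3 mm floor; it stands on the caddy's 8 mm board. The four compartments (red, yellow, green, blue) stand two by two, centres 108 mm apart, in a caddy 236 x 236 mm (284 mm over its low wire handles); which colour is where varies. Origin: centre of its underside (inner floor 3 mm, rim 14 mm above it); axes x, y along its walls, z up
- bin_green: green square plastic compartment of the wooden caddy (fixed), 92 x 92 mm outside, 86 x 86 mm inside, 14 mm high with 3 mm walls and a 3 mm floor; it stands on the caddy's 8 mm board. The four compartments (red, yellow, green, blue) stand two by two, centres 108 mm apart, in a caddy 236 x 236 mm (284 mm over its low wire handles); which colour is where varies. Origin: centre of its underside (inner floor 3 mm, rim 14 mm above it); axes x, y along its walls, z up
- bin_blue: blue square plastic compartment of the wooden caddy (fixed), 92 x 92 mm outside, 86 x 86 mm inside, 14 mm high with 3 mm walls and a 3 mm floor; it stands on the caddy's 8 mm board. The four compartments (red, yellow, green, blue) stand two by two, centres 108 mm apart, in a caddy 236 x 236 mm (284 mm over its low wire handles); which colour is where varies. Origin: centre of its underside (inner floor 3 mm, rim 14 mm above it); axes x, y along its walls, z up

How it is judged (in metres and radians):
At the end, for the whole second after the job is handed in: Timer, mustard jar, green-capped jar and mill stand upright (0.12 rad) on the floor of the red, yellow, green and blue bin, centre within 33 mm of the bin centre, at standing height (-8 to +7 mm), released and at rest; black-capped and rice jar upright within 20 mm of their starts (horizontal distance between timer_center and bin_red below 0.033 m and z of timer_center in the frame of bin_red between 0.019 and 0.034 m and angle between each of timer_center, mustard_center, spice_green_center, mill_center, spice_black_center, clip_jar_center's own z axis and vertical below 0.12 rad and linear speed of each of timer, mustard, spice_green, mill below 0.02 m/s and horizontal distance between mustard_center and bin_yellow below 0.033 m and z of mustard_center in the frame of bin_yellow between 0.0465 and 0.0615 m and horizontal distance between spice_green_center and bin_green below 0.033 m and z of spice_green_center in the frame of bin_green between 0.0475 and 0.0625 m and horizontal distance between mill_center and bin_blue below 0.033 m and z of mill_center in the frame of bin_blue between 0.08 and 0.095 m and distance of each of spice_black_center, clip_jar_center from where it was at the start of the episode below 0.02 m); the robot touches nothing.
It fails at once if the black-capped spice jar or the rice jar is moved by more than 30 mm (distance of any of spice_black_center, clip_jar_center from where it was at the start of the episode above 0.03 m).
It also fails if it takes over 128 s, if anything falls off the work surface, if the arm or the gripper's body presses on something with over 40 N, if the wrist force passes 120 N, or if a joint passes its speed limit or range.

ROBOT

A 6-joint arm with a two-finger parallel gripper is mounted at the origin on a cart in front of the work surface, level with it; the furniture and walls round the work are solid. World frame = base frame: x ahead of the robot, y to its left, z up, the work surface at z = 0. Lengths are in m, angles in degrees, forces in N, time in s.
With the tool pointing down it reaches from about 0.375 to 0.9 m from the base axis. Payload 3.1 kg.
Tool frame: the origin (TCP) lies between the finger pads; the fingertips stand 22 mm ahead of it and the grasp point (between the pads) lies 3 mm ahead of it (bot.tip_extent is the distance from the TCP to the fingertips, in m); y points along the fingers, z is the direction in which the jaws open and shut, and the axes are right-handed (so a half turn about y gives the same grasp; the last joint's range is limited). The gripper opens to 87 mm and grips with 3 to 60 N. Pads are 19 mm wide; open, the fingers measure 117 mm over their backs; the gripper's body (75 mm by 190 mm) begins 51 mm behind the grasp point.
Start: joints at [65.46, 30.224, 82.088, -0, 67.689, -10.227], TCP at [0.154, 0.606, 0.245] pointing down, gripper open.
Joint ranges: [-176.69, 176.69], [-43.24, 126.21], [12.49, 139.97], [-82, 262], [0, 151.66], [-163.58, 163.58]. Speed limits (degrees/s): [159.86, 159.86, 180, 180, 180, 180].

INTERFACE

Orientations are given as a 3x3 rotation matrix whose columns are the frame's x, y, z axes.
In Python, from rig import bot, eyes, models gives the robot as it stands. The module is installed in compiled form; this text tells all that it offers.
- The arm moves only by the tool arm_command, never from a script. Its arguments are lists of equal length, an entry for each row: "translation": the shift along the tool's x, y, z each as a share of 0.08 m, from -1 to 1, a list of three; "rotation": the turn, a rotation vector about the tool's x, y, z each as a share of 60 degrees, from -1 to 1, a list of three; "grip": the closure, from -1 (fully open) to 1 (shut), so that 0 is half open. In form: {"translation": [[x, y, z], ...], "rotation": [[rx, ry, rz], ...], "grip": [grip, ...]}. A call has 1 to 5 rows; each row is the pose to reach, as a shift and turn from the pose commanded when the call began, along the tool's axes at that moment; what a row does not reach only later rows make up. A row lasts 1/10 s, in which the tool goes at most 50 mm and 8.59 degrees, less where a joint would pass 70% of its speed; a pose out of reach is approached as far as the arm can. A call with a number of a shift or a turn outside -1 to 1 is refused whole. A call with a gripper value outside its range is refused whole. The fingers move at their own pace and stop on an object; the grip force is fixed at half the most. Time passes only in rows, so rows that repeat a pose let the fingers close. It gives the time, the measured TCP pose, the force and the opening at its end, in the units of the state.
- bot.read_state(): the state, without advancing time (a new reading comes with each control period).
- eyes.capture(name): name is "scene" or "side" or "wrist"; returns a dict with "image" (420x560x3 uint8, blue, green, red), "mtx" (3x3 intrinsics, pixels), "rvec" (rotation vector, rad) and "tvec" (3), from world to camera coordinates, as OpenCV has them; the wrist camera has in their place "hand_eye" (4x4, takes a point from camera to tool coordinates, whose origin is the TCP and whose axes are the tool frame's). Camera axes: x right, y down, z forward; pixel columns grow to the right and rows downward; lengths in m; the calibration is good to about 2 mm. A picture is of the moment at which its call begins: read the wrist's pose just before it. There is no depth.
- bot.hand_in(): hands the job in, once; it reports no verdict.
Trained networks look in the newest picture that a camera, given by its name, has taken for a name from the list of things; names that differ only in an ending like _2 or _b are one class to them, and where a whole thing is asked for, a point or a joint stands for the part that bears it (a point fixed in the world has none). Each returns a list of dicts, best first, with "conf" (0 to 1); they miss things now and then, are a little off and sometimes report something else, mostly with a low value. They report only what shows in the picture. A call takes as long as a camera call.
- models.recognise(camera, thing): "extent" ([left, top, right, bottom] as shares, 0 to 1, of the picture: columns of its width, rows of its height, round what is visible of it).
- models.spot_point(camera, thing): "point" ([column, row] as shares, 0 to 1, of the picture: columns of its width, rows of its height: a listed point, or the origin of a listed thing).
The state is a dict: "time_s": time; "joint_positions": joint angles; "qvel": joint speeds; "tau": joint torques, N m; "position": TCP position; "tcp_rot": TCP orientation; "force": force on the tool from outside, world axes, zero at the start; "moment": the same for the moment, N m; "opening": opening from 0.0 (shut) to 1.0 (fully open).
Only numpy, scipy, OpenCV 4.12 (cv2) and the standard library are available. Lean on these libraries where they do the work, as an engineer would, in place of code of your own. Each camera call takes 0.05 s, during which the arm holds its last target. There are 200 camera calls.

## Working session

There is one attempt and no reset: what is moved stays moved. The work goes in short steps, Python scripts to look and compute and a tool call to move; the robot and the scene stay as the last step left them, time stands still between calls to the robot, and variables do not carry over. Pictures are saved under pics/ and viewed, about 12 in all and at most 16, crops included, and the job is handed in when it is done.

Besides the shell and the picture viewer there is one more tool, called after "Call:" in YAML: its name, and indented under it one key for each argument. arm_command: Moves the arm, as the interface text tells. Shift numbers are shares of 0.08 m and turn numbers shares of 60 degrees, none past 1 either way. Its arguments: {"type":"object","properties":{"translation":{"type":"array"},"rotation":{"type":"array"},"grip":{"type":"array"}},"required":["translation","rotation","grip"]}

```bash
mkdir -p pics
cat > h.py <<'E'
import numpy as np, cv2
from rig import bot, eyes, models
W,H=560,420
def ray(c,px,st=None):
    d=cv2.undistortPoints(np.array([[px]],float),c['mtx'],None)[0,0]
    d=np.array([d[0],d[1],1.])
    if 'hand_eye' in c:
        T=np.eye(4);T[:3,:3]=st['tcp_rot'];T[:3,3]=st['position'];T=T@np.array(c['hand_eye'])
        return T[:3,3],T[:3,:3]@d
    R=cv2.Rodrigues(np.array(c['rvec'],float))[0]
    return -R.T@np.array(c['tvec'],float).ravel(),R.T@d
def plane(o,d,z): return o+d*(z-o[2])/d[2]
def tri(rs):
    A=0;b=0
    for o,d in rs:
        d=d/np.linalg.norm(d);P=np.eye(3)-np.outer(d,d);A=A+P;b=b+P@o
    return np.linalg.solve(A,b)
Z=dict(timer_center=.024,mustard_center=.0515,spice_green_center=.0525,mill_center=.085,spice_black_center=.0525,clip_jar_center=.0535,bin_red=.008,bin_yellow=.008,bin_green=.008,bin_blue=.008)
E
cat > m.py <<'E'
from h import *
st=bot.read_state();print(st['time_s'],np.round(st['position'],3),np.round(st['tcp_rot'],3).tolist(),st['opening'],st['force'])
cs={n:eyes.capture(n) for n in('scene','side','wrist')}
for n,c in cs.items(): cv2.imwrite(f'pics/a_{n}.png',c['image'])
cv2.imwrite('pics/a.png',np.hstack([cv2.resize(cs[n]['image'],(400,300)) for n in('scene','side')]))
for t in Z:
    out=[]
    for n,c in cs.items():
        for r in models.spot_point(n,t)[:2]:
            p=np.array(r['point'])*[W,H];o,d=ray(c,p,st);out.append((n,round(r['conf'],2),p.round().tolist(),plane(o,d,Z[t]).round(3)[:2].tolist()))
    print(t,*out,sep='\n   ')
E
python3 m.py
```

```text
0.0 [0.154 0.605 0.244] [[0.969, -0.001, 0.247], [-0.247, -0.002, 0.969], [-0.0, -1.0, -0.002]] 0.9987622698771295 [-0.37629679 -0.32566952 -0.27587499]
timer_center
   ('side', 0.83, [295.0, 193.0], [0.554, -0.18])
   ('side', 0.71, [298.0, 151.0], [0.639, -0.444])
mustard_center
   ('side', 0.7, [316.0, 212.0], [0.461, -0.068])
spice_green_center
   ('side', 0.77, [350.0, 162.0], [0.45, -0.368])
mill_center
   ('scene', 0.51, [335.0, 155.0], [0.592, -0.333])
   ('side', 0.9, [300.0, 149.0], [0.595, -0.332])
spice_black_center
   ('scene', 0.79, [277.0, 193.0], [0.618, -0.078])
   ('side', 0.92, [255.0, 197.0], [0.623, -0.075])
   ('side', 0.15, [350.0, 163.0], [0.451, -0.363])
clip_jar_center
   ('side', 0.93, [347.0, 186.0], [0.423, -0.218])
   ('side', 0.26, [261.0, 294.0], [0.467, 0.25])
bin_red
   ('side', 0.7, [260.0, 289.0], [0.494, 0.192])
bin_yellow
   ('scene', 0.95, [225.0, 295.0], [0.459, 0.288])
   ('side', 0.93, [247.0, 328.0], [0.474, 0.297])
bin_green
   ('scene', 0.67, [188.0, 276.0], [0.582, 0.318])
   ('side', 0.71, [192.0, 319.0], [0.579, 0.315])
bin_blue
   ('scene', 0.7, [215.0, 249.0], [0.607, 0.199])
```

```bash
python3 -c "
import cv2;a=cv2.imread('pics/a_scene.png');b=cv2.imread('pics/a_side.png')
cv2.imwrite('pics/b.png',cv2.resize(a,(800,600)));cv2.imwrite('pics/c.png',cv2.resize(b,(800,600)))"
```

```text
(no output)
```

View pics/b.png

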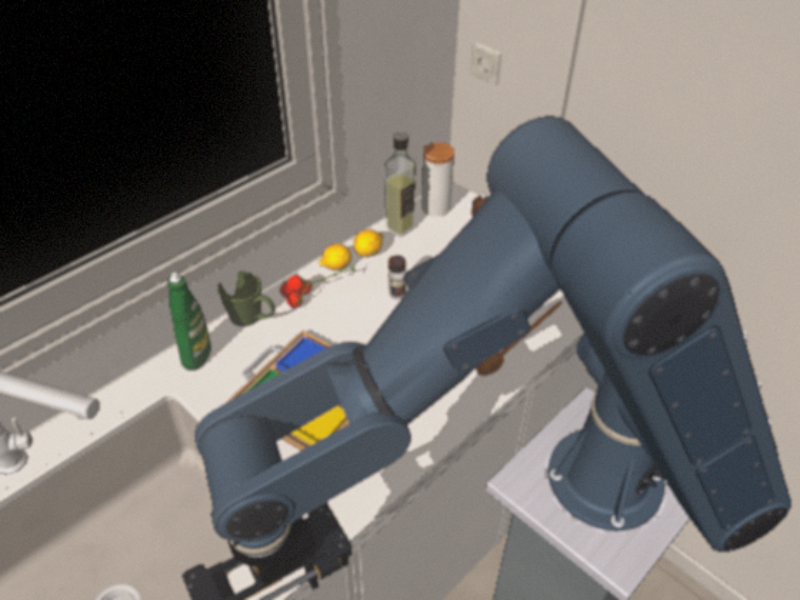

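View pics/c.png

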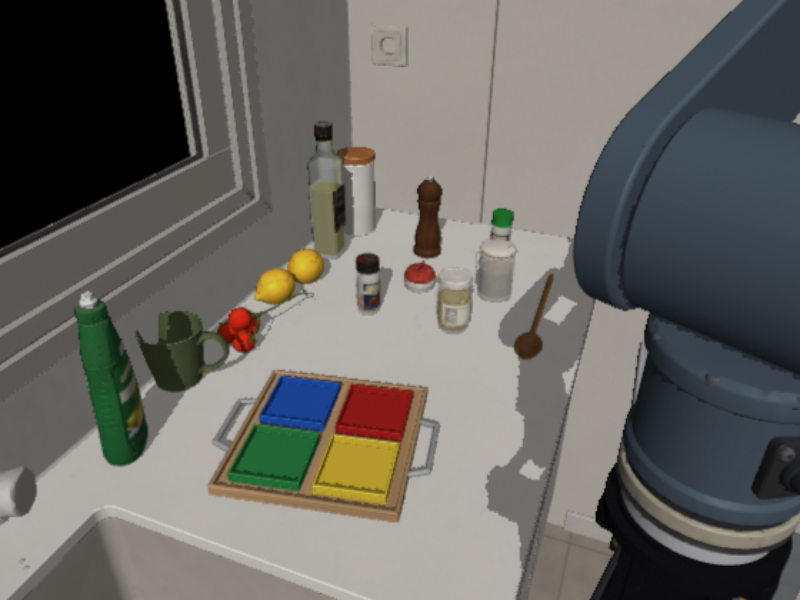

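The side picture shows the empty caddy (blue at 300,402; red 376,411; green 275,455; yellow 357,467). The objects on the worktop are the black-cap jar (368,283), timer (420,276), mustard (455,298), rice jar (495,270), mill (428,217) and green-cap jar (502,225). In the scene view the arm hides most of these. I'll square the tool up with the world axes and move over the caddy.

Call:
arm_command:
  translation:
    - [0,-1,0]
    - [0,-1,0]
    - [0,-1,0]
  rotation:
    - [0,-0.238,0]
    - [0,-0.238,0]
    - [0,-0.238,0]
  grip: [-1,-1,-1]

```text
time_s: 1.95
position: [0.1556, 0.6083, 0.3302]
tcp_rot: [[1.0, 0.005, -0.001], [0.001, 0.01, 1.0], [0.005, -1.0, 0.01]]
force: [-0.2, 0.5, 0.3]
opening: 0.996
```

Call:
arm_command:
  translation:
    - [1,0,-1]
    - [1,0,-1]
    - [1,0,-1]
    - [1,0,-1]
  rotation:
    - [0,0,0]
    - [0,0,0]
    - [0,0,0]
    - [0,0,0]
  grip: [-1,-1,-1,-1]

```text
time_s: 2.35
position: [0.2356, 0.5241, 0.324]
tcp_rot: [[1.0, -0.001, 0.005], [-0.005, -0.001, 1.0], [-0.001, -1.0, -0.001]]
force: [-0.6, 0.2, -0.4]
opening: 0.999
```

Call:
arm_command:
  translation:
    - [1,0,-1]
    - [1,0,-1]
    - [1,0,-1]
    - [1,0,-1]
  rotation:
    - [0,0,0]
    - [0,0,0]
    - [0,0,0]
    - [0,0,0]
  grip: [-1,-1,-1,-1]

```text
time_s: 2.75
position: [0.3149, 0.4454, 0.3242]
tcp_rot: [[1.0, -0.001, 0.003], [-0.003, 0.0, 1.0], [-0.001, -1.0, 0.0]]
force: [-0.1, -0.2, -0.0]
opening: 1.001
```

Call:
arm_command:
  translation:
    - [1,0,-1]
    - [1,0,-1]
    - [1,0,-1]
    - [1,0,-1]
  rotation:
    - [0,0,0]
    - [0,0,0]
    - [0,0,0]
    - [0,0,0]
  grip: [-1,-1,-1,-1]

```text
time_s: 3.15
position: [0.3946, 0.3661, 0.3243]
tcp_rot: [[1.0, -0.001, 0.002], [-0.002, 0.001, 1.0], [-0.001, -1.0, 0.001]]
force: [0.1, -0.5, -0.3]
opening: 1.0
```

Call:
arm_command:
  translation:
    - [1,0,-1]
    - [1,0,-1]
    - [1,0,-1]
    - [1,0,-1]
  rotation:
    - [0,0,0]
    - [0,0,0]
    - [0,0,0]
    - [0,0,0]
  grip: [-1,-1,-1,-1]

```text
time_s: 3.55
position: [0.4743, 0.2863, 0.3243]
tcp_rot: [[1.0, -0.001, 0.002], [-0.002, 0.001, 1.0], [-0.001, -1.0, 0.001]]
force: [0.1, 0.4, 0.3]
opening: 1.002
```

```bash
cat >> m.py <<'E'
print(np.round(cs['wrist']['hand_eye'],3).tolist())
E
python3 m.py; python3 -c "
import cv2,numpy as np;a=cv2.imread('pics/a_scene.png');b=cv2.imread('pics/a_wrist.png')
cv2.imwrite('pics/d.png',np.hstack([cv2.resize(a,(400,300)),cv2.resize(b,(400,300))]))"
```

```text
3.55 [0.474 0.286 0.324] [[1.0, -0.001, 0.002], [-0.002, 0.001, 1.0], [-0.001, -1.0, 0.001]] 1.0018769195721935 [0.10936796 0.37915867 0.31147825]
timer_center
   ('scene', 0.58, [313.0, 190.0], [0.568, -0.197])
   ('scene', 0.34, [188.0, 278.0], [0.565, 0.33])
   ('side', 0.65, [295.0, 195.0], [0.55, -0.173])
mustard_center
   ('scene', 0.66, [314.0, 220.0], [0.454, -0.072])
   ('scene', 0.33, [216.0, 251.0], [0.568, 0.221])
   ('side', 0.81, [316.0, 213.0], [0.458, -0.063])
spice_green_center
   ('side', 0.52, [350.0, 165.0], [0.448, -0.353])
mill_center
   ('scene', 0.56, [337.0, 154.0], [0.588, -0.339])
   ('scene', 0.39, [215.0, 252.0], [0.542, 0.242])
   ('side', 0.65, [303.0, 150.0], [0.585, -0.327])
spice_black_center
   ('scene', 0.71, [276.0, 195.0], [0.613, -0.068])
   ('side', 0.68, [258.0, 196.0], [0.619, -0.085])
   ('side', 0.21, [352.0, 164.0], [0.444, -0.361])
clip_jar_center
   ('scene', 0.78, [353.0, 202.0], [0.419, -0.218])
   ('side', 0.64, [347.0, 188.0], [0.42, -0.208])
bin_red
   ('scene', 0.58, [241.0, 268.0], [0.499, 0.192])
   ('side', 0.56, [259.0, 291.0], [0.494, 0.196])
   ('wrist', 0.97, [216.0, 186.0], [0.488, 0.192])
bin_yellow
   ('scene', 0.75, [222.0, 295.0], [0.464, 0.291])
   ('side', 0.91, [248.0, 329.0], [0.471, 0.298])
   ('wrist', 0.64, [284.0, 172.0], [0.466, 0.295])
bin_green
   ('scene', 0.88, [190.0, 278.0], [0.573, 0.32])
   ('side', 0.96, [193.0, 320.0], [0.576, 0.315])
   ('wrist', 0.91, [296.0, 240.0], [0.576, 0.314])
bin_blue
   ('scene', 0.9, [216.0, 250.0], [0.603, 0.199])
   ('side', 0.96, [211.0, 289.0], [0.586, 0.227])
   ('side', 0.55, [348.0, 191.0], [0.432, -0.28])
   ('wrist', 0.68, [232.0, 249.0], [0.591, 0.211])
[[0.0, 0.964, 0.267, -0.072], [0.001, -0.267, 0.964, -0.14], [1.0, 0.0, -0.001, 0.002], [0.0, 0.0, 0.0, 1.0]]
```

View pics/d.png

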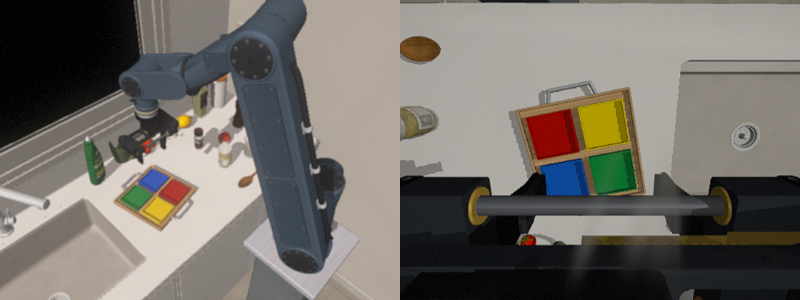

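Right half, wrist view: the caddy is whole, with red at (550,133), yellow (603,122), blue (562,178) and green (612,172). The yaw is about 11°. Next I'll move over the objects.

Call:
arm_command:
  translation:
    - [1,0,-1]
    - [1,0,-1]
    - [1,0,-1]
    - [1,0,-1]
  rotation:
    - [0,0,0]
    - [0,0,0]
    - [0,0,0]
    - [0,0,0]
  grip: [-1,-1,-1,-1]

```text
time_s: 5.6
position: [0.5557, 0.2037, 0.3242]
tcp_rot: [[1.0, -0.0, 0.004], [-0.004, -0.0, 1.0], [-0.0, -1.0, -0.0]]
force: [-0.8, 0.1, -0.2]
opening: 1.003
```

Call:
arm_command:
  translation:
    - [0,0,-1]
    - [0,0,-1]
    - [0,0,-1]
  rotation:
    - [0,0,0]
    - [0,0,0]
    - [0,0,0]
  grip: [-1,-1,-1]

```text
time_s: 5.9
position: [0.553, 0.1237, 0.3245]
tcp_rot: [[1.0, -0.001, 0.003], [-0.003, -0.001, 1.0], [-0.001, -1.0, -0.001]]
force: [-0.1, 0.7, -0.3]
opening: 0.999
```

Call:
arm_command:
  translation:
    - [0,0,-1]
    - [0,0,-1]
    - [0,0,-1]
  rotation:
    - [0,0,0]
    - [0,0,0]
    - [0,0,0]
  grip: [-1,-1,-1]

```text
time_s: 6.2
position: [0.5537, 0.0442, 0.3247]
tcp_rot: [[1.0, -0.0, 0.003], [-0.003, -0.0, 1.0], [-0.0, -1.0, -0.0]]
force: [-0.1, 0.8, -0.6]
opening: 0.999
```

Call:
arm_command:
  translation:
    - [0,0,-1]
    - [0,0,-1]
    - [0,0,-1]
  rotation:
    - [0,0,0]
    - [0,0,0]
    - [0,0,0]
  grip: [-1,-1,-1]

```text
time_s: 6.5
position: [0.5542, -0.0355, 0.3246]
tcp_rot: [[1.0, 0.0, 0.003], [-0.003, -0.0, 1.0], [0.0, -1.0, -0.0]]
force: [-0.0, 0.7, -0.2]
opening: 0.999
```

Call:
arm_command:
  translation:
    - [0,0,-1]
    - [0,0,-1]
    - [0,0,-1]
  rotation:
    - [0,0,0]
    - [0,0,0]
    - [0,0,0]
  grip: [-1,-1,-1]

```text
time_s: 6.8
position: [0.5546, -0.1153, 0.3245]
tcp_rot: [[1.0, 0.001, 0.003], [-0.003, 0.0, 1.0], [0.001, -1.0, 0.0]]
force: [0.5, 0.4, 1.0]
opening: 0.998
```

Call:
arm_command:
  translation:
    - [0,0,-1]
    - [0,0,-1]
    - [0,0,-1]
    - [0,0,-1]
  rotation:
    - [0,0,0]
    - [0,0,0]
    - [0,0,0]
    - [0,0,0]
  grip: [-1,-1,-1,-1]

```text
time_s: 7.2
position: [0.5542, -0.1922, 0.3243]
tcp_rot: [[1.0, -0.001, -0.0], [0.0, 0.003, 1.0], [-0.001, -1.0, 0.003]]
force: [0.2, 0.5, -0.5]
opening: 1.002
```

```bash
python3 m.py|grep -v bin_; python3 -c "
import cv2;cv2.imwrite('pics/e.png',cv2.imread('pics/a_wrist.png'))"
```

```text
7.2 [ 0.554 -0.192  0.324] [[1.0, -0.001, -0.0], [0.0, 0.003, 1.0], [-0.001, -1.0, 0.003]] 1.00215706179802 [ 0.18408551  0.54767279 -0.5163983 ]
timer_center
   ('scene', 0.58, [316.0, 191.0], [0.558, -0.202])
   ('side', 0.86, [295.0, 193.0], [0.555, -0.182])
   ('wrist', 0.73, [279.0, 186.0], [0.564, -0.191])
mustard_center
   ('scene', 0.67, [316.0, 218.0], [0.455, -0.081])
   ('side', 0.57, [318.0, 214.0], [0.454, -0.061])
   ('wrist', 0.78, [370.0, 109.0], [0.459, -0.074])
spice_green_center
   ('side', 0.86, [351.0, 166.0], [0.443, -0.343])
   ('side', 0.44, [293.0, 192.0], [0.543, -0.138])
   ('wrist', 0.66, [149.0, 95.0], [0.443, -0.356])
mill_center
   ('side', 0.71, [299.0, 151.0], [0.592, -0.321])
   ('wrist', 0.75, [173.0, 216.0], [0.593, -0.328])
spice_black_center
   ('scene', 0.66, [279.0, 193.0], [0.615, -0.081])
   ('scene', 0.27, [315.0, 190.0], [0.544, -0.177])
   ('side', 0.96, [256.0, 196.0], [0.624, -0.081])
   ('wrist', 0.67, [360.0, 224.0], [0.614, -0.076])
clip_jar_center
   ('side', 0.41, [317.0, 213.0], [0.455, -0.061])
   ('scene', 0.69, [244.0, 271.0], [0.485, 0.192])
   ('side', 0.97, [261.0, 290.0], [0.492, 0.193])
   ('wrist', 0.8, [543.0, 134.0], [0.492, 0.193])
   ('scene', 0.82, [221.0, 296.0], [0.464, 0.296])
   ('side', 0.84, [251.0, 326.0], [0.469, 0.291])
   ('side', 0.72, [350.0, 165.0], [0.467, -0.447])
   ('scene', 0.8, [188.0, 277.0], [0.579, 0.32])
   ('side', 0.76, [194.0, 320.0], [0.574, 0.315])
   ('scene', 0.79, [213.0, 252.0], [0.603, 0.209])
   ('side', 0.82, [210.0, 285.0], [0.594, 0.219])
   ('wrist', 0.68, [151.0, 98.0], [0.442, -0.37])
   ('wrist', 0.62, [538.0, 204.0], [0.597, 0.209])
[[0.0, 0.964, 0.267, -0.072], [0.001, -0.267, 0.964, -0.14], [1.0, 0.0, -0.001, 0.002], [0.0, 0.0, 0.0, 1.0]]
```

View pics/e.png

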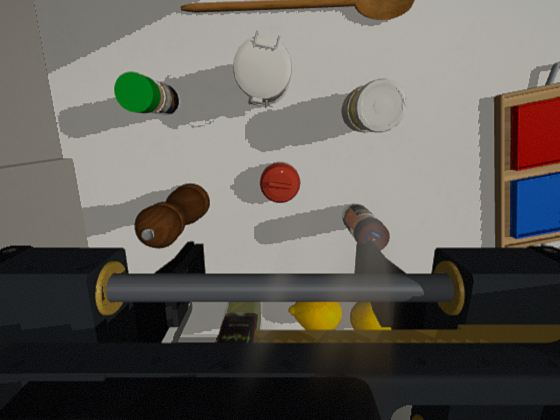

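In the wrist picture (560 px wide, up = −X, right = +Y), the timer is at (280,182). Around it are the black-cap jar (365,225), mustard (378,105), rice jar (263,68), mill (160,225 head) and green cap (137,92). The network positions agree with what I see. I'll turn the jaws to a 132° yaw so the gripper body clears the neighbours, then descend on the timer.

Call:
arm_command:
  translation:
    - [0.075,0,0.025]
    - [0.075,0,0.025]
    - [0.075,0,0.025]
    - [0.075,0,0.025]
    - [0.075,0,0.025]
  rotation:
    - [0,-0.7,0]
    - [0,-0.7,0]
    - [0,-0.7,0]
    - [0,-0.7,0]
    - [0,-0.7,0]
  grip: [-1,-1,-1,-1,-1]

```text
time_s: 9.35
position: [0.56, -0.1926, 0.3245]
tcp_rot: [[0.74, -0.0, -0.673], [0.673, 0.0, 0.74], [-0.0, -1.0, 0.0]]
force: [-0.4, -0.2, -0.3]
opening: 1.002
```

Call:
arm_command:
  translation:
    - [0,1,0]
    - [0,1,0]
    - [0,1,0]
  rotation:
    - [0,0,0]
    - [0,0,0]
    - [0,0,0]
  grip: [-1,-1,-1]

```text
time_s: 9.65
position: [0.5571, -0.191, 0.2402]
tcp_rot: [[0.744, -0.009, -0.669], [0.669, 0.005, 0.744], [-0.003, -1.0, 0.01]]
force: [-0.3, 0.0, -0.8]
opening: 0.995
```

Call:
arm_command:
  translation:
    - [0,1,0]
    - [0,1,0]
    - [0,1,0]
    - [0,1,0]
  rotation:
    - [0,0,0]
    - [0,0,0]
    - [0,0,0]
    - [0,0,0]
  grip: [-1,-1,-1,-1]

```text
time_s: 10.05
position: [0.5612, -0.1933, 0.1661]
tcp_rot: [[0.743, 0.002, -0.669], [0.669, -0.001, 0.743], [0.001, -1.0, -0.002]]
force: [1.3, 0.2, 1.5]
opening: 0.999
```

Run:
```python
from h import *
st=bot.read_state();c=eyes.capture('wrist');print(st['position'],st['joint_positions'])
im=c['image'];cv2.imwrite('pics/f.png',im)
hsv=cv2.cvtColor(im,cv2.COLOR_BGR2HSV)
m=(((hsv[...,0]<8)|(hsv[...,0]>172))&(hsv[...,1]>140)&(hsv[...,2]>60)).astype(np.uint8)
n,l,s,ce=cv2.connectedComponentsWithStats(m)
for i in range(1,n):
    if s[i,4]>150: o,d=ray(c,ce[i],st);print(s[i],ce[i],plane(o,d,.033))
for r in models.spot_point('wrist','timer_center'): 
    p=np.array(r['point'])*[W,H];print(r['conf'],p,plane(*ray(c,p,st),.024))
```

```text
[ 0.56116312 -0.19328211  0.16605522] [-2.97820126e+01  3.34105816e+01  9.10051892e+01 -5.67209217e-03
  5.54572321e+01 -1.61752540e+02]
[ 253  176   61   60 2824] [283.1296034  205.46140227] [ 0.55759995 -0.19176397  0.033     ]
0.98 [282.576 208.908] [ 0.56213062 -0.18826503  0.024     ]
```

View pics/f.png

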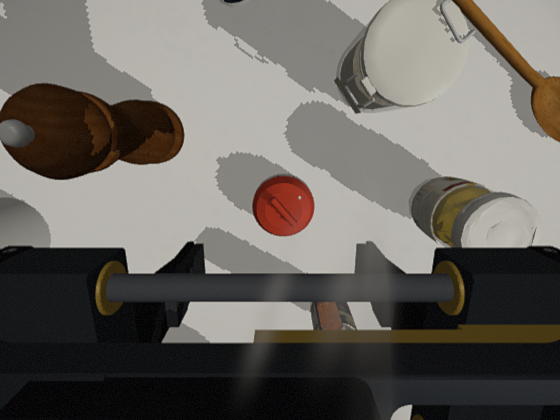

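The wrist view shows the timer at (283,206), centred between the jaws, with the mill and jars clear. Joint 6 is close to its limit, so I'll turn back about 5° and then go down.

Call:
arm_command:
  translation:
    - [0,0.87,0.04]
    - [0,0.87,0.04]
    - [0,0.87,0.04]
  rotation:
    - [0,0.08,0]
    - [0,0.08,0]
    - [0,0.08,0]
  grip: [-1,-1,-1]

```text
time_s: 10.45
position: [0.5572, -0.1898, 0.0943]
tcp_rot: [[0.797, -0.002, -0.604], [0.604, 0.001, 0.797], [-0.001, -1.0, 0.002]]
force: [-0.3, 0.3, -0.1]
opening: 1.0
```

Call:
arm_command:
  translation:
    - [0,0.5,0]
    - [0,0.86,0]
    - [0,0.86,0]
    - [0,0.86,0]
  rotation:
    - [0,0,0]
    - [0,0,0]
    - [0,0,0]
    - [0,0,0]
  grip: [-1,-1,-1,-1]

```text
time_s: 10.85
position: [0.5594, -0.1911, 0.0281]
tcp_rot: [[0.797, 0.003, -0.604], [0.604, -0.002, 0.797], [0.001, -1.0, -0.003]]
force: [-0.1, 0.6, -0.2]
opening: 1.0
```

Call:
arm_command:
  translation:
    - [0,0,0]
    - [0,0,0]
    - [0,0,0]
    - [0,0,0]
    - [0,0,0]
  rotation:
    - [0,0,0]
    - [0,0,0]
    - [0,0,0]
    - [0,0,0]
    - [0,0,0]
  grip: [0,1,1,1,1]

```text
time_s: 11.35
position: [0.5583, -0.1905, 0.0267]
tcp_rot: [[0.797, 0.001, -0.604], [0.604, -0.001, 0.797], [0.0, -1.0, -0.001]]
force: [0.0, 0.3, 3.2]
opening: 0.642
```

Call:
arm_command:
  translation:
    - [0,0,0]
    - [0,0,0]
    - [0,0,0]
  rotation:
    - [0,0,0]
    - [0,0,0]
    - [0,0,0]
  grip: [1,1,1]

```text
time_s: 11.65
position: [0.5583, -0.1905, 0.0267]
tcp_rot: [[0.797, 0.001, -0.604], [0.604, -0.001, 0.797], [0.0, -1.0, -0.001]]
force: [-1.2, -0.9, 5.2]
opening: 0.648
```

Call:
arm_command:
  translation:
    - [0,-1,0]
    - [0,-1,0]
    - [0,-1,0]
    - [0,-1,0]
  rotation:
    - [0,0,0]
    - [0,0,0]
    - [0,0,0]
    - [0,0,0]
  grip: [1,1,1,1]

```text
time_s: 12.05
position: [0.5576, -0.19, 0.106]
tcp_rot: [[0.797, -0.0, -0.604], [0.604, 0.0, 0.797], [-0.0, -1.0, 0.0]]
force: [-0.7, 0.6, -1.4]
opening: 0.646
```

Call:
arm_command:
  translation:
    - [0,-1,0]
    - [0,-1,0]
    - [0,-1,0]
    - [0,-1,0]
  rotation:
    - [0,0,0]
    - [0,0,0]
    - [0,0,0]
    - [0,0,0]
  grip: [1,1,1,1]

```text
time_s: 12.45
position: [0.5569, -0.1897, 0.1847]
tcp_rot: [[0.797, -0.002, -0.604], [0.604, 0.001, 0.797], [-0.001, -1.0, 0.003]]
force: [0.0, -0.2, -2.5]
opening: 0.65
```

Call:
arm_command:
  translation:
    - [0.436,0,0.863]
    - [0.436,0,0.863]
    - [0.436,0,0.863]
  rotation:
    - [0,0,0]
    - [0,0,0]
    - [0,0,0]
  grip: [1,1,1]

```text
time_s: 12.75
position: [0.5399, -0.1096, 0.1829]
tcp_rot: [[0.795, -0.009, -0.607], [0.607, 0.005, 0.795], [-0.004, -1.0, 0.01]]
force: [0.1, 0.2, -2.2]
opening: 0.642
```

Call:
arm_command:
  translation:
    - [0.436,0,0.863]
    - [0.436,0,0.863]
    - [0.436,0,0.863]
  rotation:
    - [0,0,0]
    - [0,0,0]
    - [0,0,0]
  grip: [1,1,1]

```text
time_s: 13.05
position: [0.527, -0.0349, 0.1837]
tcp_rot: [[0.795, -0.007, -0.607], [0.607, 0.003, 0.795], [-0.004, -1.0, 0.007]]
force: [-0.2, -0.5, -2.4]
opening: 0.649
```

Call:
arm_command:
  translation:
    - [0.436,0,0.863]
    - [0.436,0,0.863]
    - [0.436,0,0.863]
  rotation:
    - [0,0,0]
    - [0,0,0]
    - [0,0,0]
  grip: [1,1,1]

```text
time_s: 13.35
position: [0.5142, 0.04, 0.1844]
tcp_rot: [[0.795, -0.005, -0.607], [0.607, 0.001, 0.795], [-0.003, -1.0, 0.004]]
force: [-0.5, -0.4, -1.6]
opening: 0.643
```

Call:
arm_command:
  translation:
    - [0.436,0,0.863]
    - [0.436,0,0.863]
    - [0.436,0,0.863]
  rotation:
    - [0,0,0]
    - [0,0,0]
    - [0,0,0]
  grip: [1,1,1]

```text
time_s: 13.65
position: [0.5013, 0.1153, 0.1849]
tcp_rot: [[0.795, -0.003, -0.606], [0.606, 0.0, 0.795], [-0.002, -1.0, 0.002]]
force: [-1.1, -0.3, -1.9]
opening: 0.647
```

Call:
arm_command:
  translation:
    - [0.436,0,0.863]
    - [0.436,0,0.863]
    - [0.436,0,0.863]
    - [0.436,0,0.863]
    - [0.436,0,0.863]
  rotation:
    - [0,-0.32,0]
    - [0,-0.32,0]
    - [0,-0.32,0]
    - [0,-0.32,0]
    - [0,-0.32,0]
  grip: [1,1,1,1,1]

```text
time_s: 14.15
position: [0.4891, 0.1888, 0.1855]
tcp_rot: [[0.556, -0.0, -0.831], [0.831, -0.001, 0.556], [-0.001, -1.0, -0.0]]
force: [-0.1, -0.7, -0.5]
opening: 0.647
```

```bash
python3 m.py|grep -A6 -E "^[0-9]|timer|bin_red"; cp pics/a_wrist.png pics/g.png
```

```text
14.15 [0.489 0.189 0.186] [[0.556, -0.0, -0.831], [0.831, -0.001, 0.556], [-0.001, -1.0, -0.0]] 0.6468300846379079 [-0.14925668 -0.68591825 -0.54223355]
timer_center
   ('side', 0.7, [260.0, 219.0], [0.588, -0.026])
   ('wrist', 0.94, [277.0, 277.0], [0.539, 0.259])
mustard_center
   ('scene', 0.84, [314.0, 219.0], [0.456, -0.074])
   ('side', 0.7, [318.0, 215.0], [0.452, -0.057])
spice_green_center
--
bin_red
   ('scene', 0.66, [190.0, 280.0], [0.567, 0.323])
   ('scene', 0.58, [242.0, 272.0], [0.485, 0.198])
   ('side', 0.96, [262.0, 292.0], [0.488, 0.197])
   ('side', 0.69, [298.0, 154.0], [0.644, -0.461])
   ('wrist', 0.71, [282.0, 198.0], [0.487, 0.192])
bin_yellow
```

View pics/g.png

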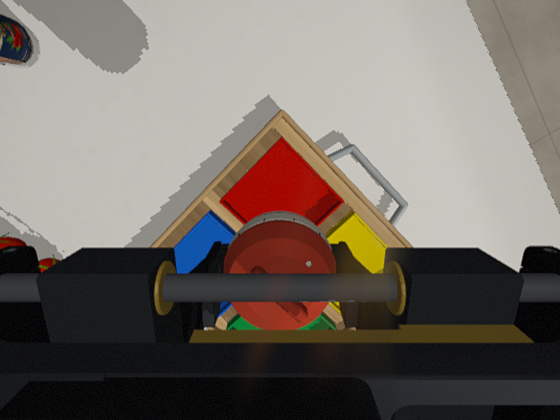

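The wrist view shows the timer held at (280,270) and the red bin's corners symmetric about column 281, so it's aligned on the diagonal. I'll lower it, open part-way and retreat.

Call:
arm_command:
  translation:
    - [0,0.9,0]
    - [0,0.9,0]
    - [0,0.9,0]
  rotation:
    - [0,0,0]
    - [0,0,0]
    - [0,0,0]
  grip: [1,1,1]

```text
time_s: 16.1
position: [0.4859, 0.1897, 0.1114]
tcp_rot: [[0.554, -0.007, -0.833], [0.833, -0.001, 0.554], [-0.005, -1.0, 0.005]]
force: [-0.1, 0.3, -1.0]
opening: 0.644
```

Call:
arm_command:
  translation:
    - [0,0.4,0]
    - [0,0.7,0]
    - [0,0.91,0]
    - [0,0.91,0]
    - [0,0.91,0]
  rotation:
    - [0,0,0]
    - [0,0,0]
    - [0,0,0]
    - [0,0,0]
    - [0,0,0]
  grip: [1,1,1,1,1]

```text
time_s: 16.6
position: [0.4892, 0.1904, 0.0423]
tcp_rot: [[0.554, 0.002, -0.833], [0.833, 0.0, 0.554], [0.001, -1.0, -0.001]]
force: [0.4, 0.2, -1.9]
opening: 0.647
```

Call:
arm_command:
  translation:
    - [0,0,0]
    - [0,0,0]
    - [0,0,0]
    - [0,0,0]
  rotation:
    - [0,0,0]
    - [0,0,0]
    - [0,0,0]
    - [0,0,0]
  grip: [-0.5,-0.5,-0.5,-0.5]

```text
time_s: 17.0
position: [0.4887, 0.1903, 0.042]
tcp_rot: [[0.554, 0.001, -0.833], [0.833, 0.0, 0.554], [0.001, -1.0, -0.001]]
force: [0.8, -0.3, 0.5]
opening: 0.747
```

Call:
arm_command:
  translation:
    - [0,-0.3,0]
    - [0,-1,0]
    - [0,-1,0]
    - [0,-1,0]
  rotation:
    - [0,0,0]
    - [0,0,0]
    - [0,0,0]
    - [0,0,0]
  grip: [-0.5,-0.5,-0.5,-0.5]

```text
time_s: 17.4
position: [0.4895, 0.1904, 0.1232]
tcp_rot: [[0.554, 0.005, -0.833], [0.833, 0.001, 0.554], [0.003, -1.0, -0.003]]
force: [-0.9, 0.7, -1.0]
opening: 0.751
```

Call:
arm_command:
  translation:
    - [0,-1,0]
    - [0,-1,0]
    - [0,-1,0]
  rotation:
    - [0,0,0]
    - [0,0,0]
    - [0,0,0]
  grip: [-1,-1,-1]

```text
time_s: 17.7
position: [0.4903, 0.1906, 0.2036]
tcp_rot: [[0.554, 0.006, -0.833], [0.833, 0.001, 0.554], [0.004, -1.0, -0.005]]
force: [-0.3, -0.3, 0.4]
opening: 0.936
```

```bash
python3 m.py|grep -A4 -E "^[0-9]|timer|mustard|bin_red"; cp pics/a_wrist.png pics/i.png
```

```text
17.7 [0.49  0.191 0.204] [[0.554, 0.006, -0.833], [0.833, 0.001, 0.554], [0.004, -1.0, -0.005]] 0.9361357997288354 [-0.32788182 -0.3148348   0.3707066 ]
timer_center
   ('scene', 0.73, [244.0, 259.0], [0.507, 0.169])
   ('scene', 0.47, [214.0, 250.0], [0.595, 0.211])
   ('side', 0.64, [263.0, 280.0], [0.492, 0.18])
   ('side', 0.34, [316.0, 213.0], [0.472, -0.108])
--
mustard_center
   ('scene', 0.86, [313.0, 218.0], [0.462, -0.077])
spice_green_center
   ('side', 0.54, [348.0, 165.0], [0.452, -0.352])
mill_center
--
bin_red
   ('scene', 0.55, [242.0, 272.0], [0.485, 0.201])
   ('side', 0.87, [262.0, 290.0], [0.489, 0.193])
bin_yellow
   ('scene', 0.89, [222.0, 294.0], [0.465, 0.291])
```

View pics/i.png

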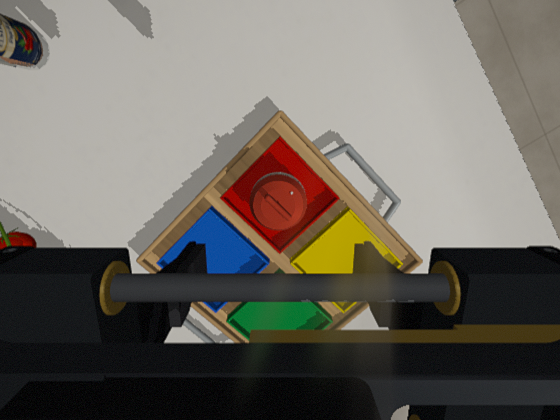

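The timer stands in the red bin at (278,203), centred. Next is the mustard at about (0.458, −0.073). I'll turn back to world axes on the way.

Call:
arm_command:
  translation:
    - [-0.83,0,-0.55]
    - [-0.83,0,-0.55]
    - [-0.83,0,-0.55]
    - [-0.83,0,-0.55]
  rotation:
    - [0,0.47,0]
    - [0,0.47,0]
    - [0,0.47,0]
    - [0,0.47,0]
  grip: [-1,-1,-1,-1]

```text
time_s: 19.75
position: [0.4883, 0.1095, 0.2014]
tcp_rot: [[0.884, -0.0, -0.467], [0.467, 0.0, 0.884], [0.0, -1.0, 0.0]]
force: [0.4, -1.2, -0.2]
opening: 1.0
```

Call:
arm_command:
  translation:
    - [-0.47,0,-0.88]
    - [-0.47,0,-0.88]
    - [-0.47,0,-0.88]
    - [-0.47,0,-0.88]
  rotation:
    - [0,0.47,0]
    - [0,0.47,0]
    - [0,0.47,0]
    - [0,0.47,0]
  grip: [-1,-1,-1,-1]

```text
time_s: 20.15
position: [0.4884, 0.0296, 0.2014]
tcp_rot: [[1.0, 0.0, 0.006], [-0.006, 0.0, 1.0], [0.0, -1.0, 0.0]]
force: [-0.4, 0.5, 0.3]
opening: 0.999
```

Call:
arm_command:
  translation:
    - [-0.2,0,-1]
    - [-0.2,0,-1]
    - [-0.2,0,-1]
    - [-0.2,0,-1]
  rotation:
    - [0,0,0]
    - [0,0,0]
    - [0,0,0]
    - [0,0,0]
  grip: [-1,-1,-1,-1]

```text
time_s: 20.55
position: [0.4722, -0.0497, 0.2014]
tcp_rot: [[1.0, 0.0, 0.003], [-0.003, 0.0, 1.0], [0.0, -1.0, 0.0]]
force: [-1.0, -0.8, -0.7]
opening: 1.001
```

```bash
python3 m.py|grep -A4 -E "^[0-9]|timer|mustard"
```

```text
20.55 [ 0.472 -0.05   0.201] [[1.0, 0.0, 0.003], [-0.003, 0.0, 1.0], [0.0, -1.0, 0.0]] 1.001473858221741 [-0.97760118 -0.79008253 -0.73956693]
timer_center
   ('side', 0.84, [261.0, 282.0], [0.493, 0.188])
   ('wrist', 0.82, [508.0, 219.0], [0.497, 0.201])
mustard_center
   ('side', 0.59, [318.0, 213.0], [0.453, -0.065])
spice_green_center
   ('side', 0.68, [349.0, 165.0], [0.449, -0.35])
mill_center
```

Call:
arm_command:
  translation:
    - [-0.175,0,-0.29]
    - [-0.175,0,-0.29]
    - [-0.175,0.4,-0.29]
    - [-0.175,0.8,-0.29]
    - [-0.175,0.8,-0.29]
  rotation:
    - [0,0,0]
    - [0,0,0]
    - [0,0,0]
    - [0,0,0]
    - [0,0,0]
  grip: [-1,-1,-1,-1,-1]

```text
time_s: 22.7
position: [0.456, -0.0713, 0.1346]
tcp_rot: [[1.0, -0.007, 0.001], [-0.001, 0.003, 1.0], [-0.007, -1.0, 0.003]]
force: [-0.0, 0.6, 0.7]
opening: 0.999
```

Call:
arm_command:
  translation:
    - [0,0.4,0]
    - [0,0.9,0]
    - [0,0.93,0]
    - [0,0.93,0]
  rotation:
    - [0,0,0]
    - [0,0,0]
    - [0,0,0]
    - [0,0,0]
  grip: [-1,-1,-1,-1]

```text
time_s: 23.1
position: [0.4583, -0.0723, 0.0633]
tcp_rot: [[1.0, -0.001, 0.0], [-0.0, 0.001, 1.0], [-0.001, -1.0, 0.001]]
force: [0.4, -0.4, -0.0]
opening: 1.001
```

Call:
arm_command:
  translation:
    - [0,0,0]
    - [0,0,0]
    - [0,0,0]
    - [0,0,0]
    - [0,0,0]
  rotation:
    - [0,0,0]
    - [0,0,0]
    - [0,0,0]
    - [0,0,0]
    - [0,0,0]
  grip: [0,1,1,1,1]

```text
time_s: 23.6
position: [0.459, -0.0731, 0.0638]
tcp_rot: [[1.0, 0.002, 0.0], [-0.0, -0.001, 1.0], [0.002, -1.0, -0.001]]
force: [-0.4, -2.3, 4.3]
opening: 0.639
```

Call:
arm_command:
  translation:
    - [0,0,0]
    - [0,0,0]
    - [0,-0.5,0]
    - [0,-1,0]
    - [0,-1,0]
  rotation:
    - [0,0,0]
    - [0,0,0]
    - [0,0,0]
    - [0,0,0]
    - [0,0,0]
  grip: [1,1,1,1,1]

```text
time_s: 24.1
position: [0.4604, -0.0731, 0.1462]
tcp_rot: [[1.0, 0.007, 0.001], [-0.001, -0.003, 1.0], [0.007, -1.0, -0.003]]
force: [1.8, -0.2, -3.6]
opening: 0.638
```

Call:
arm_command:
  translation:
    - [0.02,0,0.918]
    - [0.02,0,0.918]
    - [0.02,0,0.918]
  rotation:
    - [0,0,0]
    - [0,0,0]
    - [0,0,0]
  grip: [1,1,1]

```text
time_s: 24.4
position: [0.4574, 0.0039, 0.1417]
tcp_rot: [[1.0, -0.005, -0.002], [0.002, 0.002, 1.0], [-0.005, -1.0, 0.002]]
force: [-1.3, -0.8, -2.9]
opening: 0.644
```

Call:
arm_command:
  translation:
    - [0.02,0,0.918]
    - [0.02,0,0.918]
    - [0.02,0,0.918]
  rotation:
    - [0,0,0]
    - [0,0,0]
    - [0,0,0]
  grip: [1,1,1]

```text
time_s: 24.7
position: [0.4601, 0.0764, 0.1418]
tcp_rot: [[1.0, -0.003, -0.003], [0.003, 0.001, 1.0], [-0.003, -1.0, 0.001]]
force: [-1.3, -0.1, -3.3]
opening: 0.634
```

Call:
arm_command:
  translation:
    - [0.02,0,0.918]
    - [0.02,0,0.918]
    - [0.02,0,0.918]
  rotation:
    - [0,0,0]
    - [0,0,0]
    - [0,0,0]
  grip: [1,1,1]

```text
time_s: 25.0
position: [0.4627, 0.1492, 0.142]
tcp_rot: [[1.0, -0.001, -0.002], [0.002, 0.0, 1.0], [-0.001, -1.0, 0.0]]
force: [-0.0, -0.3, -3.2]
opening: 0.638
```

Call:
arm_command:
  translation:
    - [0.02,0,0.918]
    - [0.02,0,0.918]
    - [0.02,0,0.918]
  rotation:
    - [0,0,0]
    - [0,0,0]
    - [0,0,0]
  grip: [1,1,1]

```text
time_s: 25.3
position: [0.465, 0.2223, 0.1422]
tcp_rot: [[1.0, -0.0, -0.002], [0.002, 0.0, 1.0], [-0.0, -1.0, 0.0]]
force: [0.2, -0.8, -3.2]
opening: 0.638
```

Call:
arm_command:
  translation:
    - [0.02,0,0.918]
    - [0.02,0,0.918]
    - [0.02,0,0.918]
    - [0.02,0,0.918]
  rotation:
    - [0,0,0]
    - [0,0,0]
    - [0,0,0]
    - [0,0,0]
  grip: [1,1,1,1]

```text
time_s: 25.7
position: [0.466, 0.2932, 0.1421]
tcp_rot: [[1.0, -0.002, 0.0], [-0.0, -0.002, 1.0], [-0.002, -1.0, -0.002]]
force: [0.4, -0.3, -4.1]
opening: 0.641
```

```bash
python3 m.py|grep -A4 -E "^[0-9]|timer|mustard|bin_y"
```

```text
25.7 [0.466 0.293 0.142] [[1.0, -0.002, 0.0], [-0.0, -0.002, 1.0], [-0.002, -1.0, -0.002]] 0.6408208228921185 [ 0.42682332 -0.31777825 -4.05064087]
timer_center
   ('scene', 0.9, [242.0, 260.0], [0.506, 0.178])
   ('scene', 0.53, [218.0, 266.0], [0.54, 0.241])
   ('side', 0.51, [264.0, 281.0], [0.49, 0.183])
   ('wrist', 0.66, [163.0, 245.0], [0.496, 0.189])
mustard_center
   ('scene', 0.77, [219.0, 267.0], [0.516, 0.256])
   ('side', 0.74, [251.0, 277.0], [0.504, 0.211])
spice_green_center
   ('scene', 0.46, [373.0, 181.0], [0.436, -0.347])
--
bin_yellow
   ('scene', 0.87, [221.0, 294.0], [0.468, 0.294])
   ('scene', 0.53, [218.0, 265.0], [0.552, 0.231])
   ('side', 0.91, [248.0, 329.0], [0.471, 0.298])
   ('side', 0.26, [347.0, 185.0], [0.441, -0.309])
```

Call:
arm_command:
  translation:
    - [0,0.4,0]
    - [0,0.7,0]
    - [0,0.82,0]
    - [0,0.82,0]
    - [0,0.82,0]
  rotation:
    - [0,0,0]
    - [0,0,0]
    - [0,0,0]
    - [0,0,0]
    - [0,0,0]
  grip: [1,1,1,1,1]

```text
time_s: 27.85
position: [0.467, 0.295, 0.0779]
tcp_rot: [[1.0, 0.001, 0.001], [-0.001, 0.001, 1.0], [0.001, -1.0, 0.001]]
force: [0.5, 0.0, -4.2]
opening: 0.635
```

Call:
arm_command:
  translation:
    - [0,0,0]
    - [0,0,0]
    - [0,0,0]
    - [0,0,0]
  rotation:
    - [0,0,0]
    - [0,0,0]
    - [0,0,0]
    - [0,0,0]
  grip: [-0.5,-0.7,-0.7,-0.7]

```text
time_s: 28.25
position: [0.4669, 0.2949, 0.0782]
tcp_rot: [[1.0, 0.002, 0.001], [-0.001, 0.001, 1.0], [0.002, -1.0, 0.001]]
force: [-1.0, -0.3, -0.6]
opening: 0.835
```

Call:
arm_command:
  translation:
    - [0,-0.3,0]
    - [0,-1,0]
    - [0,-1,0]
  rotation:
    - [0,0,0]
    - [0,0,0]
    - [0,0,0]
  grip: [-0.8,-1,-1]

```text
time_s: 28.55
position: [0.4696, 0.2961, 0.1624]
tcp_rot: [[1.0, 0.01, 0.0], [-0.0, 0.004, 1.0], [0.01, -1.0, 0.004]]
force: [1.6, 0.4, -0.0]
opening: 0.971
```

Call:
arm_command:
  translation:
    - [0,-0.9,-0.5]
    - [0,-0.9,-0.5]
    - [0,-0.9,-0.5]
    - [0,-0.9,-0.5]
  rotation:
    - [0,0,0]
    - [0,0,0]
    - [0,0,0]
    - [0,0,0]
  grip: [-1,-1,-1,-1]

```text
time_s: 28.95
position: [0.4665, 0.2546, 0.2298]
tcp_rot: [[1.0, 0.001, 0.001], [-0.001, 0.001, 1.0], [0.001, -1.0, 0.001]]
force: [-0.2, 0.7, -0.5]
opening: 0.999
```

```bash
python3 m.py|grep -A4 -E "^[0-9]|timer|mustard"; cp pics/a_side.png pics/j.png
```

```text
28.95 [0.466 0.255 0.23 ] [[1.0, 0.001, 0.001], [-0.001, 0.001, 1.0], [0.001, -1.0, 0.001]] 0.99885780227688 [-0.18352405  0.68953845 -0.54700044]
timer_center
   ('scene', 0.83, [242.0, 260.0], [0.51, 0.177])
   ('side', 0.61, [262.0, 281.0], [0.493, 0.183])
   ('wrist', 0.61, [224.0, 220.0], [0.501, 0.19])
mustard_center
   ('scene', 0.88, [222.0, 284.0], [0.467, 0.287])
   ('side', 0.7, [251.0, 309.0], [0.468, 0.291])
spice_green_center
   ('scene', 0.17, [278.0, 194.0], [0.614, -0.076])
```

View pics/j.png

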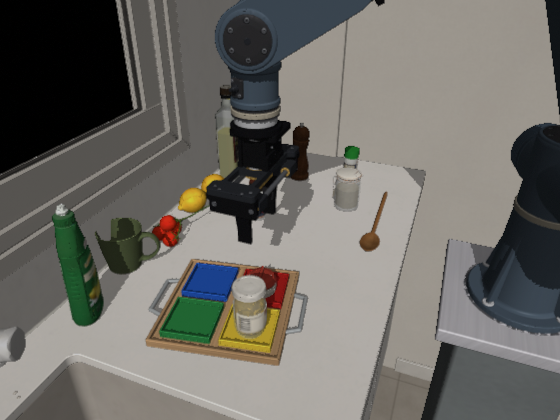

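The mustard stands upright in the yellow bin (250,305) with the timer behind it. Next is the green-cap jar.

Call:
arm_command:
  translation:
    - [0,0,-1]
    - [0,0,-1]
    - [0,0,-1]
  rotation:
    - [0,0,0]
    - [0,0,0]
    - [0,0,0]
  grip: [-1,-1,-1]

```text
time_s: 30.9
position: [0.4661, 0.1721, 0.2293]
tcp_rot: [[1.0, -0.001, 0.004], [-0.004, -0.001, 1.0], [-0.001, -1.0, -0.001]]
force: [0.9, 0.4, 0.4]
opening: 1.002
```

Call:
arm_command:
  translation:
    - [0,0,-1]
    - [0,0,-1]
    - [0,0,-1]
  rotation:
    - [0,0,0]
    - [0,0,0]
    - [0,0,0]
  grip: [-1,-1,-1]

```text
time_s: 31.2
position: [0.4668, 0.0926, 0.2295]
tcp_rot: [[1.0, 0.0, 0.004], [-0.004, -0.001, 1.0], [0.0, -1.0, -0.001]]
force: [0.4, 0.8, 0.7]
opening: 0.999
```

Call:
arm_command:
  translation:
    - [0,0,-1]
    - [0,0,-1]
    - [0,0,-1]
  rotation:
    - [0,0,0]
    - [0,0,0]
    - [0,0,0]
  grip: [-1,-1,-1]

```text
time_s: 31.5
position: [0.4673, 0.013, 0.2296]
tcp_rot: [[1.0, 0.001, 0.004], [-0.004, -0.001, 1.0], [0.001, -1.0, -0.001]]
force: [-0.1, 0.5, 0.1]
opening: 0.998
```

Call:
arm_command:
  translation:
    - [0,0,-1]
    - [0,0,-1]
    - [0,0,-1]
  rotation:
    - [0,0,0]
    - [0,0,0]
    - [0,0,0]
  grip: [-1,-1,-1]

```text
time_s: 31.8
position: [0.4676, -0.0669, 0.2296]
tcp_rot: [[1.0, 0.002, 0.004], [-0.004, -0.001, 1.0], [0.002, -1.0, -0.001]]
force: [0.1, 0.6, 0.1]
opening: 1.001
```

Call:
arm_command:
  translation:
    - [0,0,-1]
    - [0,0,-1]
    - [0,0,-1]
  rotation:
    - [0,0,0]
    - [0,0,0]
    - [0,0,0]
  grip: [-1,-1,-1]

```text
time_s: 32.1
position: [0.4677, -0.1469, 0.2296]
tcp_rot: [[1.0, 0.002, 0.003], [-0.003, -0.001, 1.0], [0.002, -1.0, -0.001]]
force: [0.8, 0.3, 0.9]
opening: 0.996
```

Call:
arm_command:
  translation:
    - [0,0,-1]
    - [0,0,-1]
    - [0,0,-1]
  rotation:
    - [0,0,0]
    - [0,0,0]
    - [0,0,0]
  grip: [-1,-1,-1]

```text
time_s: 32.4
position: [0.4676, -0.2268, 0.2295]
tcp_rot: [[1.0, 0.002, 0.003], [-0.003, -0.001, 1.0], [0.002, -1.0, -0.001]]
force: [0.0, 0.3, 0.7]
opening: 1.0
```

Call:
arm_command:
  translation:
    - [0,0,-1]
    - [0,0,-1]
    - [0,0,-1]
  rotation:
    - [0,0,0]
    - [0,0,0]
    - [0,0,0]
  grip: [-1,-1,-1]

```text
time_s: 32.7
position: [0.4674, -0.3065, 0.2294]
tcp_rot: [[1.0, 0.002, 0.002], [-0.002, -0.001, 1.0], [0.002, -1.0, -0.001]]
force: [-0.4, -0.1, 1.0]
opening: 0.997
```

Call:
arm_command:
  translation:
    - [0,0,-0.5]
    - [0,0,-0.5]
    - [0,0,-0.5]
  rotation:
    - [0,0,0]
    - [0,0,0]
    - [0,0,0]
  grip: [-1,-1,-1]

```text
time_s: 33.0
position: [0.4664, -0.3428, 0.2289]
tcp_rot: [[1.0, -0.001, 0.0], [-0.0, 0.003, 1.0], [-0.001, -1.0, 0.003]]
force: [-1.1, 0.5, 0.7]
opening: 0.998
```

```bash
cat > g.py <<'E'
from h import *
st=bot.read_state();c=eyes.capture('wrist');print(st['time_s'],st['position'],np.round(st['joint_positions'],1))
im=c['image'];cv2.imwrite('pics/k.png',im)
hsv=cv2.cvtColor(im,cv2.COLOR_BGR2HSV)
m=((abs(hsv[...,0].astype(int)-62)<15)&(hsv[...,1]>140)&(hsv[...,2]>50)).astype(np.uint8)
n,l,s,ce=cv2.connectedComponentsWithStats(m)
for i in range(1,n):
    if s[i,4]>150: o,d=ray(c,ce[i],st);print(s[i],ce[i],plane(o,d,.100))
for t in('spice_green_center','mill_center'):
  for r in models.spot_point('wrist',t): 
    p=np.array(r['point'])*[W,H];print(t,r['conf'],p,plane(*ray(c,p,st),Z[t]))
E
python3 g.py
```

```text
33.0 [ 0.46638445 -0.34281898  0.22892443] [-4.740e+01  2.780e+01  8.970e+01  1.000e-01  6.260e+01 -1.374e+02]
[ 244  161   48   49 1809] [267.90547264 185.40187949] [ 0.44425648 -0.35143223  0.1       ]
spice_green_center 0.65 [270.816 177.702] [ 0.44490075 -0.35003523  0.0525    ]
mill_center 0.68 [292.992 322.098] [ 0.59595317 -0.32657203  0.085     ]
```

Call:
arm_command:
  translation:
    - [-0.27,0,-0.09]
    - [-0.27,0.3,-0.09]
    - [-0.27,1,-0.09]
    - [-0.27,1,-0.09]
  rotation:
    - [0,0,0]
    - [0,0,0]
    - [0,0,0]
    - [0,0,0]
  grip: [-1,-1,-1,-1]

```text
time_s: 33.55
position: [0.4418, -0.348, 0.145]
tcp_rot: [[1.0, -0.008, 0.0], [-0.0, 0.009, 1.0], [-0.008, -1.0, 0.009]]
force: [-1.3, 0.4, -0.4]
opening: 1.003
```

Call:
arm_command:
  translation:
    - [0,0.5,0]
    - [0,1,0]
    - [0,1,0]
    - [0,1,0]
  rotation:
    - [0,0,0]
    - [0,0,0]
    - [0,0,0]
    - [0,0,0]
  grip: [-1,-1,-1,-1]

```text
time_s: 33.95
position: [0.4448, -0.352, 0.0702]
tcp_rot: [[1.0, -0.0, -0.0], [0.0, 0.001, 1.0], [-0.0, -1.0, 0.001]]
force: [1.0, -0.7, 0.5]
opening: 1.005
```

Call:
arm_command:
  translation:
    - [0,0,0]
    - [0,0,0]
    - [0,0,0]
    - [0,0,0]
    - [0,0,0]
  rotation:
    - [0,0,0]
    - [0,0,0]
    - [0,0,0]
    - [0,0,0]
    - [0,0,0]
  grip: [0,1,1,1,1]

```text
time_s: 34.45
position: [0.4446, -0.3527, 0.07]
tcp_rot: [[1.0, 0.001, 0.001], [-0.001, -0.001, 1.0], [0.001, -1.0, -0.001]]
force: [-0.3, 0.2, -0.5]
opening: 0.634
```

Call:
arm_command:
  translation:
    - [0,0,0]
    - [0,0,0]
    - [0,0,0]
    - [0,0,0]
  rotation:
    - [0,0,0]
    - [0,0,0]
    - [0,0,0]
    - [0,0,0]
  grip: [1,1,1,1]

```text
time_s: 34.85
position: [0.4444, -0.3525, 0.0694]
tcp_rot: [[1.0, -0.0, 0.001], [-0.001, 0.0, 1.0], [-0.0, -1.0, 0.0]]
force: [0.3, -0.2, 0.3]
opening: 0.464
```

Call:
arm_command:
  translation:
    - [0,-0.5,0]
    - [0,-1,0]
    - [0,-1,0]
  rotation:
    - [0,0,0]
    - [0,0,0]
    - [0,0,0]
  grip: [1,1,1]

```text
time_s: 35.15
position: [0.4468, -0.3551, 0.1539]
tcp_rot: [[1.0, 0.007, 0.0], [-0.0, -0.008, 1.0], [0.007, -1.0, -0.008]]
force: [0.8, -0.7, -1.3]
opening: 0.465
```

Call:
arm_command:
  translation:
    - [0,-1,0]
    - [0,-1,0]
    - [0,-1,0]
    - [0,-1,0]
  rotation:
    - [0,0,0]
    - [0,0,0]
    - [0,0,0]
    - [0,0,0]
  grip: [1,1,1,1]

```text
time_s: 35.55
position: [0.4441, -0.3521, 0.2289]
tcp_rot: [[1.0, -0.0, 0.001], [-0.001, 0.0, 1.0], [-0.0, -1.0, 0.0]]
force: [0.6, -0.3, -1.7]
opening: 0.463
```

Call:
arm_command:
  translation:
    - [0.18,0,0.928]
    - [0.18,0,0.928]
    - [0.18,0,0.928]
  rotation:
    - [0,0,0]
    - [0,0,0]
    - [0,0,0]
  grip: [1,1,1]

```text
time_s: 35.85
position: [0.4572, -0.2733, 0.2267]
tcp_rot: [[1.0, -0.006, -0.003], [0.003, 0.007, 1.0], [-0.006, -1.0, 0.007]]
force: [-0.4, 0.1, -1.2]
opening: 0.46
```

Call:
arm_command:
  translation:
    - [0.18,0,0.928]
    - [0.18,0,0.928]
    - [0.18,0,0.928]
  rotation:
    - [0,0,0]
    - [0,0,0]
    - [0,0,0]
  grip: [1,1,1]

```text
time_s: 36.15
position: [0.4721, -0.2007, 0.2274]
tcp_rot: [[1.0, -0.004, -0.003], [0.003, 0.004, 1.0], [-0.004, -1.0, 0.004]]
force: [-0.3, 0.1, -1.6]
opening: 0.464
```

Call:
arm_command:
  translation:
    - [0.18,0,0.928]
    - [0.18,0,0.928]
    - [0.18,0,0.928]
  rotation:
    - [0,0,0]
    - [0,0,0]
    - [0,0,0]
  grip: [1,1,1]

```text
time_s: 36.45
position: [0.4871, -0.1278, 0.228]
tcp_rot: [[1.0, -0.003, -0.002], [0.002, 0.002, 1.0], [-0.003, -1.0, 0.002]]
force: [-0.3, -0.9, -1.7]
opening: 0.462
```

Call:
arm_command:
  translation:
    - [0.18,0,0.928]
    - [0.18,0,0.928]
    - [0.18,0,0.928]
  rotation:
    - [0,0,0]
    - [0,0,0]
    - [0,0,0]
  grip: [1,1,1]

```text
time_s: 36.75
position: [0.5022, -0.0546, 0.2284]
tcp_rot: [[1.0, -0.002, -0.002], [0.002, 0.001, 1.0], [-0.002, -1.0, 0.001]]
force: [0.7, -1.1, -1.3]
opening: 0.463
```

Call:
arm_command:
  translation:
    - [0.18,0,0.928]
    - [0.18,0,0.928]
    - [0.18,0,0.928]
  rotation:
    - [0,0,0]
    - [0,0,0]
    - [0,0,0]
  grip: [1,1,1]

```text
time_s: 37.05
position: [0.5172, 0.0191, 0.2287]
tcp_rot: [[1.0, -0.0, -0.002], [0.002, -0.0, 1.0], [-0.0, -1.0, -0.0]]
force: [0.5, -0.2, -2.1]
opening: 0.464
```

Call:
arm_command:
  translation:
    - [0.18,0,0.928]
    - [0.18,0,0.928]
    - [0.18,0,0.928]
  rotation:
    - [0,0,0]
    - [0,0,0]
    - [0,0,0]
  grip: [1,1,1]

```text
time_s: 37.35
position: [0.5321, 0.093, 0.2288]
tcp_rot: [[1.0, 0.0, -0.001], [0.001, -0.0, 1.0], [0.0, -1.0, -0.0]]
force: [-0.6, -0.4, -1.2]
opening: 0.464
```

Call:
arm_command:
  translation:
    - [0.18,0,0.928]
    - [0.18,0,0.928]
    - [0.18,0,0.928]
  rotation:
    - [0,0,0]
    - [0,0,0]
    - [0,0,0]
  grip: [1,1,1]

```text
time_s: 37.65
position: [0.5468, 0.1671, 0.2289]
tcp_rot: [[1.0, 0.001, -0.001], [0.001, -0.0, 1.0], [0.001, -1.0, -0.0]]
force: [-0.1, -0.8, -0.7]
opening: 0.461
```

Call:
arm_command:
  translation:
    - [0.18,0,0.928]
    - [0.18,0,0.928]
    - [0.18,0,0.928]
  rotation:
    - [0,0,0]
    - [0,0,0]
    - [0,0,0]
  grip: [1,1,1]

```text
time_s: 37.95
position: [0.5613, 0.2413, 0.2289]
tcp_rot: [[1.0, 0.001, -0.001], [0.001, -0.0, 1.0], [0.001, -1.0, -0.0]]
force: [-0.3, -0.8, -1.1]
opening: 0.46
```

Call:
arm_command:
  translation:
    - [0.18,0,0.928]
    - [0.18,0,0.928]
    - [0.18,0,0.928]
    - [0.18,0,0.928]
  rotation:
    - [0,0,0]
    - [0,0,0]
    - [0,0,0]
    - [0,0,0]
  grip: [1,1,1,1]

```text
time_s: 38.35
position: [0.5747, 0.313, 0.2286]
tcp_rot: [[1.0, -0.001, 0.001], [-0.001, -0.002, 1.0], [-0.001, -1.0, -0.002]]
force: [-0.4, -0.6, -1.4]
opening: 0.463
```

Call:
arm_command:
  translation:
    - [0,0.5,0.03]
    - [0,0.91,0.03]
    - [0,0.91,0.03]
  rotation:
    - [0,0,0]
    - [0,0,0]
    - [0,0,0]
  grip: [1,1,1]

```text
time_s: 38.65
position: [0.5709, 0.3138, 0.1516]
tcp_rot: [[1.0, -0.012, 0.003], [-0.003, -0.005, 1.0], [-0.012, -1.0, -0.005]]
force: [-1.2, -0.5, -1.4]
opening: 0.459
```

Call:
arm_command:
  translation:
    - [0,0.4,0]
    - [0,0.7,0]
    - [0,0.91,0]
    - [0,0.91,0]
    - [0,0.91,0]
  rotation:
    - [0,0,0]
    - [0,0,0]
    - [0,0,0]
    - [0,0,0]
    - [0,0,0]
  grip: [1,1,1,1,1]

```text
time_s: 39.15
position: [0.5755, 0.3171, 0.0852]
tcp_rot: [[1.0, 0.001, 0.002], [-0.002, 0.0, 1.0], [0.001, -1.0, 0.0]]
force: [0.2, -0.0, -1.3]
opening: 0.462
```

Call:
arm_command:
  translation:
    - [0,0,0]
    - [0,0,0]
    - [0,0,0]
    - [0,0,0]
  rotation:
    - [0,0,0]
    - [0,0,0]
    - [0,0,0]
    - [0,0,0]
  grip: [-0.2,-0.4,-0.4,-0.4]

```text
time_s: 39.55
position: [0.5747, 0.3182, 0.0846]
tcp_rot: [[1.0, 0.001, 0.0], [-0.0, 0.0, 1.0], [0.001, -1.0, 0.0]]
force: [-0.3, -0.4, -0.1]
opening: 0.681
```

Call:
arm_command:
  translation:
    - [0,-0.3,0]
    - [0,-1,0]
    - [0,-1,0]
  rotation:
    - [0,0,0]
    - [0,0,0]
    - [0,0,0]
  grip: [-0.4,-1,-1]

```text
time_s: 39.85
position: [0.5781, 0.3195, 0.1699]
tcp_rot: [[1.0, 0.011, 0.0], [-0.0, 0.004, 1.0], [0.011, -1.0, 0.004]]
force: [0.9, -0.5, 0.7]
opening: 0.799
```

Call:
arm_command:
  translation:
    - [0,-1,0]
    - [0,-1,0]
    - [0,-1,0]
  rotation:
    - [0,0,0]
    - [0,0,0]
    - [0,0,0]
  grip: [-1,-1,-1]

```text
time_s: 40.15
position: [0.5773, 0.3193, 0.2497]
tcp_rot: [[1.0, 0.011, 0.0], [-0.0, 0.004, 1.0], [0.011, -1.0, 0.004]]
force: [0.3, -0.1, 0.0]
opening: 0.983
```

Call:
arm_command:
  translation:
    - [0,-0.5,-1]
    - [0,-0.5,-1]
    - [0,-0.5,-1]
    - [0,-0.5,-1]
  rotation:
    - [0,0,0]
    - [0,0,0]
    - [0,0,0]
    - [0,0,0]
  grip: [-1,-1,-1,-1]

```text
time_s: 40.55
position: [0.5742, 0.2375, 0.2834]
tcp_rot: [[1.0, -0.001, 0.002], [-0.002, 0.001, 1.0], [-0.001, -1.0, 0.001]]
force: [1.0, -0.3, 0.6]
opening: 1.005
```

```bash
python3 m.py|grep -A4 -E "^[0-9]|timer|mustard|spice_g|mill|bin_blue"; cp pics/a_side.png pics/l.png
```

```text
40.55 [0.574 0.238 0.283] [[1.0, -0.001, 0.002], [-0.002, 0.001, 1.0], [-0.001, -1.0, 0.001]] 1.0046198443008518 [ 1.02808207 -0.2854535   0.58733484]
timer_center
   ('scene', 0.65, [242.0, 263.0], [0.499, 0.184])
   ('scene', 0.48, [218.0, 287.0], [0.483, 0.288])
   ('side', 0.6, [264.0, 281.0], [0.488, 0.184])
   ('wrist', 0.89, [239.0, 120.0], [0.492, 0.189])
--
mustard_center
   ('scene', 0.57, [218.0, 286.0], [0.469, 0.3])
   ('side', 0.72, [247.0, 307.0], [0.476, 0.289])
   ('side', 0.42, [263.0, 280.0], [0.478, 0.211])
spice_green_center
   ('scene', 0.93, [188.0, 263.0], [0.587, 0.308])
   ('side', 0.65, [190.0, 300.0], [0.579, 0.313])
   ('wrist', 0.79, [345.0, 191.0], [0.578, 0.32])
mill_center
   ('scene', 0.32, [243.0, 272.0], [0.435, 0.236])
   ('side', 0.87, [303.0, 149.0], [0.586, -0.338])
   ('side', 0.58, [191.0, 322.0], [0.529, 0.387])
spice_black_center
--
bin_blue
   ('scene', 0.69, [216.0, 256.0], [0.586, 0.212])
   ('wrist', 0.95, [258.0, 195.0], [0.593, 0.209])
   ('wrist', 0.43, [334.0, 183.0], [0.576, 0.314])
[[0.0, 0.964, 0.267, -0.072], [0.001, -0.267, 0.964, -0.14], [1.0, 0.0, -0.001, 0.002], [0.0, 0.0, 0.0, 1.0]]
```

View pics/l.png

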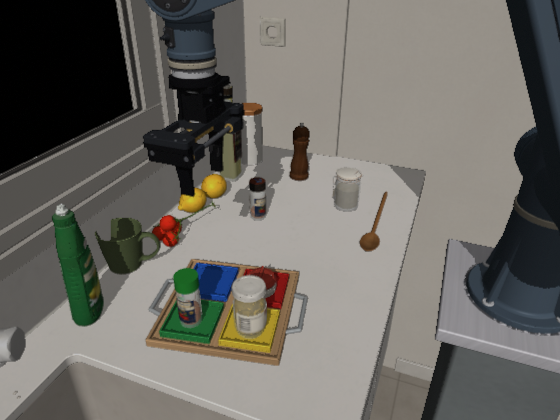

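The green-cap jar is in the green bin (188,300), upright, and the mill (301,155) is the last one. Before choosing the jaw angle for it, I'll check how close the end wall, bottle and canister are.

Run:
```python
from h import *
c=eyes.capture('side')
for n,p,z in [('bottle foot',(231,179),0),('canister foot',(252,166),0),('wall edge',(320,155),0),('wall edge2',(400,170),0),('mill foot',(300,179),0),('mill check',(300,149),.085)]:
    print(n,plane(*ray(c,p),z).round(3))
a=cv2.resize(c['image'][70:230,200:460],None,fx=3,fy=3,interpolation=cv2.INTER_CUBIC);cv2.imwrite('pics/n.png',a)
```

```text
bottle foot [ 0.773 -0.232  0.   ]
canister foot [ 0.752 -0.336  0.   ]
wall edge [ 0.579 -0.497  0.   ]
wall edge2 [ 0.317 -0.485  0.   ]
mill foot [ 0.584 -0.31   0.   ]
mill check [ 0.595 -0.333  0.085]
```

View pics/n.png

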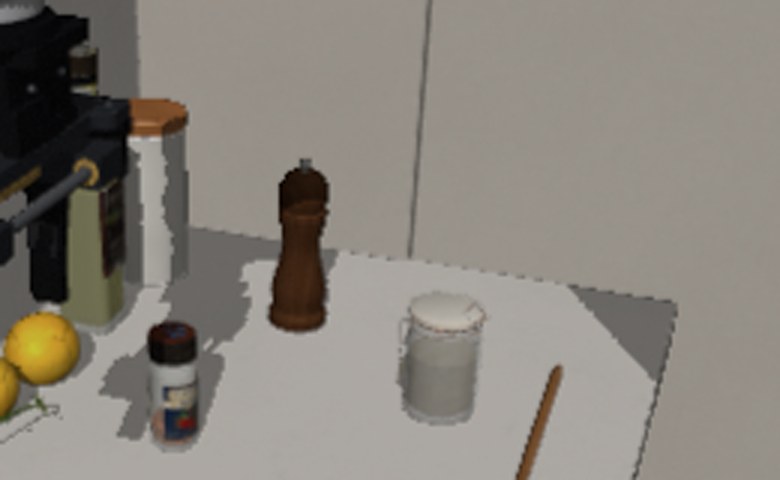

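The end wall is at y ≈ −0.49, the canister at (0.75, −0.34) and the bottle at (0.77, −0.23). The mill is free at (300,250) in the crop, so keeping the jaws along y is safe.

Call:
arm_command:
  translation:
    - [0.02,0,-1]
    - [0.02,0,-1]
    - [0.02,0,-1]
  rotation:
    - [0,0,0]
    - [0,0,0]
    - [0,0,0]
  grip: [-1,-1,-1]

```text
time_s: 42.55
position: [0.5762, 0.1548, 0.2838]
tcp_rot: [[1.0, -0.0, 0.004], [-0.004, -0.002, 1.0], [-0.0, -1.0, -0.002]]
force: [0.7, 1.8, -0.3]
opening: 0.999
```

Call:
arm_command:
  translation:
    - [0.02,0,-1]
    - [0.02,0,-1]
    - [0.02,0,-1]
  rotation:
    - [0,0,0]
    - [0,0,0]
    - [0,0,0]
  grip: [-1,-1,-1]

```text
time_s: 42.85
position: [0.578, 0.0753, 0.2838]
tcp_rot: [[1.0, 0.0, 0.004], [-0.004, -0.001, 1.0], [0.0, -1.0, -0.001]]
force: [0.3, 0.2, -0.1]
opening: 1.004
```

Call:
arm_command:
  translation:
    - [0.02,0,-1]
    - [0.02,0,-1]
    - [0.02,0,-1]
  rotation:
    - [0,0,0]
    - [0,0,0]
    - [0,0,0]
  grip: [-1,-1,-1]

```text
time_s: 43.15
position: [0.5797, -0.0041, 0.2838]
tcp_rot: [[1.0, 0.001, 0.004], [-0.004, -0.001, 1.0], [0.001, -1.0, -0.001]]
force: [-0.2, 0.5, -0.2]
opening: 1.001
```

Call:
arm_command:
  translation:
    - [0.02,0,-1]
    - [0.02,0,-1]
    - [0.02,0,-1]
  rotation:
    - [0,0,0]
    - [0,0,0]
    - [0,0,0]
  grip: [-1,-1,-1]

```text
time_s: 43.45
position: [0.5814, -0.0837, 0.2838]
tcp_rot: [[1.0, 0.001, 0.003], [-0.003, -0.001, 1.0], [0.001, -1.0, -0.001]]
force: [0.0, -0.5, -0.3]
opening: 0.996
```

Call:
arm_command:
  translation:
    - [0.02,0,-1]
    - [0.02,0,-1]
    - [0.02,0,-1]
  rotation:
    - [0,0,0]
    - [0,0,0]
    - [0,0,0]
  grip: [-1,-1,-1]

```text
time_s: 43.75
position: [0.5831, -0.1634, 0.2837]
tcp_rot: [[1.0, 0.001, 0.003], [-0.003, -0.001, 1.0], [0.001, -1.0, -0.001]]
force: [-0.4, -0.3, -0.3]
opening: 0.997
```

Call:
arm_command:
  translation:
    - [0.02,0,-1]
    - [0.02,0,-1]
    - [0.02,0,-1]
  rotation:
    - [0,0,0]
    - [0,0,0]
    - [0,0,0]
  grip: [-1,-1,-1]

```text
time_s: 44.05
position: [0.5846, -0.2432, 0.2836]
tcp_rot: [[1.0, 0.001, 0.003], [-0.003, -0.0, 1.0], [0.001, -1.0, -0.0]]
force: [0.1, 0.3, -0.6]
opening: 1.002
```

Call:
arm_command:
  translation:
    - [0.02,0,-0.9]
    - [0.02,0,-0.9]
    - [0.02,0,-0.9]
    - [0.02,0,-0.9]
  rotation:
    - [0,0,0]
    - [0,0,0]
    - [0,0,0]
    - [0,0,0]
  grip: [-1,-1,-1,-1]

```text
time_s: 44.45
position: [0.5854, -0.3119, 0.2833]
tcp_rot: [[1.0, -0.001, 0.0], [-0.0, 0.003, 1.0], [-0.001, -1.0, 0.003]]
force: [0.4, 1.0, 0.0]
opening: 1.002
```

```bash
python3 g.py
```

```text
44.45 [ 0.58543413 -0.31186702  0.28334683] [-3.770e+01  3.120e+01  7.350e+01  1.000e-01  7.540e+01 -1.277e+02]
mill_center 0.76 [266.    201.096] [ 0.59433573 -0.32539717  0.085     ]
```

View pics/k.png

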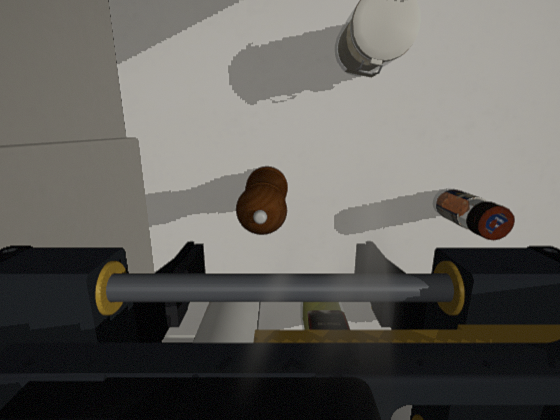

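The wrist view shows the mill button at (260,216), and the jars are clear of the gripper. That agrees with (0.594, −0.327), so I'll grasp the head.

Call:
arm_command:
  translation:
    - [0.11,0,-0.19]
    - [0.11,0,-0.19]
    - [0.11,0.4,-0.19]
    - [0.11,0.87,-0.19]
    - [0.11,0.87,-0.19]
  rotation:
    - [0,0,0]
    - [0,0,0]
    - [0,0,0]
    - [0,0,0]
    - [0,0,0]
  grip: [-1,-1,-1,-1,-1]

```text
time_s: 45.1
position: [0.5907, -0.3254, 0.2087]
tcp_rot: [[1.0, -0.01, 0.0], [0.0, 0.009, 1.0], [-0.01, -1.0, 0.009]]
force: [-1.2, 0.2, -0.7]
opening: 1.0
```

Call:
arm_command:
  translation:
    - [0,0.4,0]
    - [0,0.8,0]
    - [0,0.87,0]
    - [0,0.87,0]
  rotation:
    - [0,0,0]
    - [0,0,0]
    - [0,0,0]
    - [0,0,0]
  grip: [-1,-1,-1,-1]

```text
time_s: 45.5
position: [0.594, -0.3286, 0.1448]
tcp_rot: [[1.0, -0.001, 0.0], [-0.0, 0.001, 1.0], [-0.001, -1.0, 0.001]]
force: [-0.2, -0.3, 0.5]
opening: 0.997
```

Call:
arm_command:
  translation:
    - [0,0,0]
    - [0,0,0]
    - [0,0,0]
    - [0,0,0]
    - [0,0,0]
  rotation:
    - [0,0,0]
    - [0,0,0]
    - [0,0,0]
    - [0,0,0]
    - [0,0,0]
  grip: [0,0.5,1,1,1]

```text
time_s: 46.0
position: [0.5942, -0.3293, 0.1451]
tcp_rot: [[1.0, 0.001, 0.001], [-0.001, -0.0, 1.0], [0.001, -1.0, -0.0]]
force: [0.1, -0.4, -0.2]
opening: 0.631
```

Call:
arm_command:
  translation:
    - [0,0,0]
    - [0,0,0]
    - [0,0,0]
    - [0,0,0]
  rotation:
    - [0,0,0]
    - [0,0,0]
    - [0,0,0]
    - [0,0,0]
  grip: [1,1,1,1]

```text
time_s: 46.4
position: [0.5941, -0.3292, 0.1448]
tcp_rot: [[1.0, 0.0, 0.001], [-0.001, -0.0, 1.0], [0.0, -1.0, -0.0]]
force: [0.4, 1.1, 2.9]
opening: 0.541
```

Call:
arm_command:
  translation:
    - [0,-0.4,0]
    - [0,-1,0]
    - [0,-1,0]
    - [0,-1,0]
  rotation:
    - [0,0,0]
    - [0,0,0]
    - [0,0,0]
    - [0,0,0]
  grip: [1,1,1,1]

```text
time_s: 46.8
position: [0.5945, -0.3295, 0.2256]
tcp_rot: [[1.0, 0.002, 0.001], [-0.001, -0.002, 1.0], [0.002, -1.0, -0.002]]
force: [-0.5, 0.1, -2.3]
opening: 0.542
```

Call:
arm_command:
  translation:
    - [0,-0.8,0]
    - [0,-0.8,0]
    - [0,-0.8,0]
    - [0,-0.8,0]
  rotation:
    - [0,0,0]
    - [0,0,0]
    - [0,0,0]
    - [0,0,0]
  grip: [1,1,1,1]

```text
time_s: 47.2
position: [0.5932, -0.3286, 0.2865]
tcp_rot: [[1.0, -0.003, 0.001], [-0.001, 0.002, 1.0], [-0.003, -1.0, 0.002]]
force: [0.3, 0.1, -2.5]
opening: 0.542
```

Call:
arm_command:
  translation:
    - [0,0,0.5]
    - [0,0,0.963]
    - [0,0,0.963]
  rotation:
    - [0,0,0]
    - [0,0,0]
    - [0,0,0]
  grip: [1,1,1]

```text
time_s: 47.5
position: [0.5922, -0.2462, 0.2852]
tcp_rot: [[1.0, -0.007, -0.003], [0.003, 0.007, 1.0], [-0.007, -1.0, 0.007]]
force: [0.5, -1.4, -1.9]
opening: 0.545
```

Call:
arm_command:
  translation:
    - [0,0,0.5]
    - [0,0,0.963]
    - [0,0,0.963]
  rotation:
    - [0,0,0]
    - [0,0,0]
    - [0,0,0]
  grip: [1,1,1]

```text
time_s: 47.8
position: [0.5923, -0.1699, 0.2858]
tcp_rot: [[1.0, -0.006, -0.004], [0.004, 0.005, 1.0], [-0.006, -1.0, 0.005]]
force: [0.3, -1.4, -2.2]
opening: 0.546
```

Call:
arm_command:
  translation:
    - [0,0,0.5]
    - [0,0,0.963]
    - [0,0,0.963]
  rotation:
    - [0,0,0]
    - [0,0,0]
    - [0,0,0]
  grip: [1,1,1]

```text
time_s: 48.1
position: [0.5926, -0.094, 0.2864]
tcp_rot: [[1.0, -0.005, -0.003], [0.003, 0.004, 1.0], [-0.005, -1.0, 0.004]]
force: [-0.7, -0.9, -1.9]
opening: 0.544
```

Call:
arm_command:
  translation:
    - [0,0,0.5]
    - [0,0,0.963]
    - [0,0,0.963]
  rotation:
    - [0,0,0]
    - [0,0,0]
    - [0,0,0]
  grip: [1,1,1]

```text
time_s: 48.4
position: [0.5931, -0.0178, 0.2868]
tcp_rot: [[1.0, -0.004, -0.003], [0.003, 0.002, 1.0], [-0.004, -1.0, 0.002]]
force: [-0.6, -0.5, -2.5]
opening: 0.544
```

Call:
arm_command:
  translation:
    - [0,0,0.5]
    - [0,0,0.963]
    - [0,0,0.963]
  rotation:
    - [0,0,0]
    - [0,0,0]
    - [0,0,0]
  grip: [1,1,1]

```text
time_s: 48.7
position: [0.5936, 0.0586, 0.2871]
tcp_rot: [[1.0, -0.002, -0.003], [0.003, 0.002, 1.0], [-0.002, -1.0, 0.002]]
force: [-1.0, -0.6, -1.7]
opening: 0.543
```

Call:
arm_command:
  translation:
    - [0,0,0.5]
    - [0,0,0.963]
    - [0,0,0.963]
  rotation:
    - [0,0,0]
    - [0,0,0]
    - [0,0,0]
  grip: [1,1,1]

```text
time_s: 49.0
position: [0.5941, 0.1353, 0.2873]
tcp_rot: [[1.0, -0.001, -0.003], [0.003, 0.001, 1.0], [-0.001, -1.0, 0.001]]
force: [0.4, -0.5, -1.7]
opening: 0.543
```

Call:
arm_command:
  translation:
    - [0,0,0.5]
    - [0,0,0.963]
    - [0,0,0.963]
    - [0,0,0.963]
  rotation:
    - [0,0,0]
    - [0,0,0]
    - [0,0,0]
    - [0,0,0]
  grip: [1,1,1,1]

```text
time_s: 49.4
position: [0.5946, 0.2088, 0.2875]
tcp_rot: [[1.0, -0.001, -0.0], [0.0, -0.002, 1.0], [-0.001, -1.0, -0.002]]
force: [1.1, -0.1, -2.6]
opening: 0.544
```

```bash
python3 m.py|grep -A4 -E "^[0-9]|mill|bin_blue"; cp pics/a_side.png pics/o.png
```

```text
49.4 [0.595 0.209 0.287] [[1.0, -0.001, -0.0], [0.0, -0.002, 1.0], [-0.001, -1.0, -0.002]] 0.5439490239462687 [ 1.05501451 -0.11777211 -2.64198065]
timer_center
   ('scene', 0.89, [241.0, 262.0], [0.504, 0.186])
   ('side', 0.92, [263.0, 281.0], [0.491, 0.185])
   ('wrist', 0.81, [266.0, 105.0], [0.495, 0.192])
--
mill_center
   ('scene', 0.66, [210.0, 199.0], [0.718, 0.115])
   ('side', 0.6, [207.0, 188.0], [0.728, -0.021])
spice_black_center
   ('scene', 0.55, [276.0, 195.0], [0.616, -0.068])
--
bin_blue
   ('scene', 0.98, [214.0, 252.0], [0.601, 0.207])
   ('side', 0.94, [210.0, 286.0], [0.592, 0.222])
   ('wrist', 0.74, [284.0, 179.0], [0.591, 0.215])
   ('wrist', 0.26, [361.0, 76.0], [0.459, 0.314])
```

View pics/o.png

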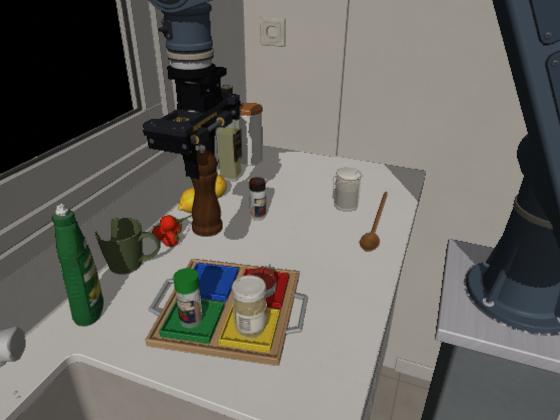

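The mill hangs vertical over the caddy (foot at 207,230 in the side view). I'll lower and release it.

Call:
arm_command:
  translation:
    - [0,0.4,0.03]
    - [0,0.81,0.03]
    - [0,0.81,0.03]
    - [0,0.81,0.03]
  rotation:
    - [0,0,0]
    - [0,0,0]
    - [0,0,0]
    - [0,0,0]
  grip: [1,1,1,1]

```text
time_s: 51.45
position: [0.5943, 0.2125, 0.2236]
tcp_rot: [[1.0, -0.001, 0.0], [-0.0, -0.0, 1.0], [-0.001, -1.0, -0.0]]
force: [0.4, 0.9, -2.2]
opening: 0.541
```

Call:
arm_command:
  translation:
    - [0,0.3,0]
    - [0,0.6,0]
    - [0,0.81,0]
    - [0,0.81,0]
    - [0,0.81,0]
  rotation:
    - [0,0,0]
    - [0,0,0]
    - [0,0,0]
    - [0,0,0]
    - [0,0,0]
  grip: [1,1,1,1,1]

```text
time_s: 51.95
position: [0.5958, 0.2127, 0.1608]
tcp_rot: [[1.0, 0.003, 0.001], [-0.001, 0.001, 1.0], [0.003, -1.0, 0.001]]
force: [-0.1, -0.4, -2.4]
opening: 0.541
```

Call:
arm_command:
  translation:
    - [0,0,0]
    - [0,0,0]
    - [0,0,0]
    - [0,0,0]
    - [0,0,0]
  rotation:
    - [0,0,0]
    - [0,0,0]
    - [0,0,0]
    - [0,0,0]
    - [0,0,0]
  grip: [-0.3,-0.6,-0.8,-1,-1]

```text
time_s: 52.45
position: [0.5945, 0.2125, 0.1594]
tcp_rot: [[1.0, 0.001, 0.001], [-0.001, 0.0, 1.0], [0.001, -1.0, 0.0]]
force: [-1.0, 0.1, 0.6]
opening: 0.909
```

Call:
arm_command:
  translation:
    - [0,-0.3,0]
    - [0,-0.7,0]
    - [0,-1,0]
    - [0,-1,0]
  rotation:
    - [0,0,0]
    - [0,0,0]
    - [0,0,0]
    - [0,0,0]
  grip: [-1,-1,-1,-1]

```text
time_s: 52.85
position: [0.5968, 0.213, 0.2431]
tcp_rot: [[1.0, 0.009, 0.0], [-0.0, 0.001, 1.0], [0.009, -1.0, 0.001]]
force: [0.4, 0.4, 0.2]
opening: 1.0
```

Call:
arm_command:
  translation:
    - [0,-1,0]
    - [0,-1,0]
    - [0,-1,0]
    - [0,-1,0]
  rotation:
    - [0,0,0]
    - [0,0,0]
    - [0,0,0]
    - [0,0,0]
  grip: [-1,-1,-1,-1]

```text
time_s: 53.25
position: [0.594, 0.2124, 0.3185]
tcp_rot: [[1.0, -0.0, 0.001], [-0.001, -0.0, 1.0], [-0.0, -1.0, -0.0]]
force: [0.2, -0.3, -0.3]
opening: 1.002
```

```bash
python3 m.py; python3 -c "
import cv2;cv2.imwrite('pics/p.png',cv2.imread('pics/a_side.png'))"
```

```text
53.25 [0.594 0.212 0.319] [[1.0, -0.0, 0.001], [-0.001, -0.0, 1.0], [-0.0, -1.0, -0.0]] 1.00182688079275 [ 0.24811762 -0.2620716  -0.32536961]
timer_center
   ('scene', 0.9, [242.0, 260.0], [0.508, 0.176])
   ('scene', 0.41, [214.0, 236.0], [0.64, 0.173])
   ('side', 0.61, [264.0, 283.0], [0.486, 0.188])
   ('wrist', 0.88, [263.0, 105.0], [0.492, 0.191])
mustard_center
   ('scene', 0.72, [218.0, 283.0], [0.474, 0.292])
   ('side', 0.69, [249.0, 308.0], [0.472, 0.291])
   ('side', 0.59, [189.0, 300.0], [0.582, 0.312])
   ('wrist', 0.77, [354.0, 80.0], [0.466, 0.306])
spice_green_center
   ('scene', 0.77, [189.0, 264.0], [0.584, 0.307])
   ('side', 0.96, [188.0, 298.0], [0.585, 0.309])
   ('side', 0.24, [264.0, 281.0], [0.475, 0.213])
   ('wrist', 0.58, [361.0, 175.0], [0.583, 0.323])
mill_center
   ('scene', 0.83, [213.0, 234.0], [0.602, 0.203])
   ('scene', 0.72, [243.0, 270.0], [0.438, 0.232])
   ('side', 0.75, [209.0, 249.0], [0.599, 0.201])
   ('wrist', 0.73, [282.0, 190.0], [0.597, 0.216])
spice_black_center
   ('scene', 0.89, [277.0, 192.0], [0.624, -0.081])
   ('side', 0.62, [2
[... 248 characters left out ...]
, 0.189])
   ('scene', 0.44, [277.0, 191.0], [0.662, -0.121])
   ('side', 0.64, [262.0, 290.0], [0.489, 0.191])
   ('side', 0.6, [207.0, 285.0], [0.6, 0.22])
bin_yellow
   ('scene', 0.62, [219.0, 296.0], [0.466, 0.301])
   ('side', 0.88, [250.0, 327.0], [0.47, 0.294])
bin_green
   ('scene', 0.82, [188.0, 278.0], [0.579, 0.323])
   ('side', 0.77, [193.0, 322.0], [0.574, 0.32])
   ('wrist', 0.66, [349.0, 165.0], [0.576, 0.316])
bin_blue
   ('scene', 0.61, [215.0, 247.0], [0.612, 0.193])
   ('scene', 0.22, [214.0, 234.0], [0.658, 0.157])
   ('side', 0.87, [210.0, 288.0], [0.589, 0.225])
[[0.0, 0.964, 0.267, -0.072], [0.001, -0.267, 0.964, -0.14], [1.0, 0.0, -0.001, 0.002], [0.0, 0.0, 0.0, 1.0]]
```

View pics/p.png

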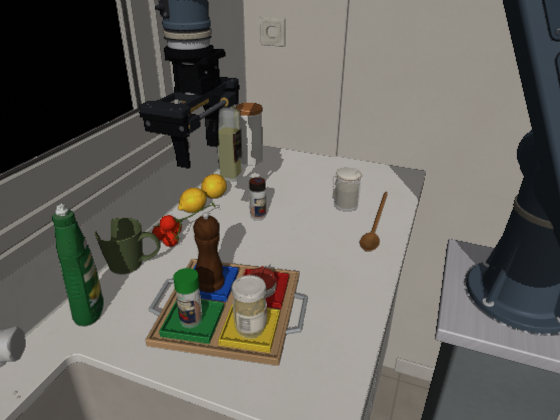

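All four items stand upright in their own bins: mill (209,250), green-cap jar (188,300), mustard (250,308) and timer (264,282). The black-cap jar (258,198) and rice jar (347,190) are where they were, and the gripper is clear.

```bash
python3 -c "
from rig import bot
print(bot.hand_in())"
```

```text
the job is handed in; nothing more can be done
None
```

The caddy is packed and the job is handed in; the robot's clock read about 53 s of the 128 s allowed at the last check. The timer is in the red compartment, the mustard in the yellow, the green-capped jar in the green and the pepper mill in the blue.

**Positions:** The last pictures show all four items upright. The wrist and side cameras put each one within about 15 mm of its bin centre, against the 33 mm limit. The scene camera's timer reading was the furthest off, about 20–25 mm from the red centre. The wrist and side readings disagree with it and put the timer within 5 mm.

**Jars left alone:** The black-capped jar reads within about 10 mm of where it started. The rice jar reads within about 20 mm along y in one noisy side-camera reading. Its place in the side picture is unchanged and the gripper never touched it.

**Forces:** The tool force stayed near zero while the gripper was empty, and it never read above about 5 N. No check failed outright, but the hand-in reports no verdict, so the result itself is unconfirmed.

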